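# Feel along the cazuela's rim to the chip

## Robot

A 7-joint arm with a two-finger parallel gripper is mounted at the origin on the work surface. World frame = base frame: x ahead of the robot, y to its left, z up, the work surface at z = 0. Lengths are in m, angles in rad, forces in N, time in s.
With the tool pointing down it reaches from about 0.425 to 0.925 m from the base axis. Payload 6.8 kg.
Tool frame: the origin (TCP) lies at the very end of the fingers, on their centre line; the grasp point (between the pads) lies 19 mm behind it (bot.grasp_offset is the distance from the TCP to the grasp point, in m); z points along the fingers, y is the direction in which the jaws open and shut (so a half turn about z gives the same grasp; the last joint's range is limited). The gripper opens to 85 mm and grips with 20 to 120 N. Pads are 22 mm wide; open, the fingers measure 114 mm over their backs; the gripper's body (76 mm by 85 mm) begins 54 mm behind the grasp point. The pads swing forward as they close: fully open they stand 13 mm farther back than shut.
Start: joints at [-1.39, 0.477, 0.022, 1.555, -0.011, 1.109, -0.083], TCP at [0.192, 0.647, 0.231] pointing down, gripper open.
Joint ranges: [-2.96, 2.96], [-0.34, 2.1], [-1.41, 1.46], [0.24, 2.44], [-1.37, 4.51], [0.17, 1.92], [-2.96, 2.96]. Speed limits (rad/s): [2.39, 2.39, 3.14, 3.14, 3.14, 3.14, 3.14].

## Interface

Orientations are given as a unit quaternion [w, x, y, z].
In Python, from station import monitor, cams, bot, finder gives the robot as it stands.
- The arm moves only by the tool jog_arm, never from a script. Its argument "plan" is a list of rows, each an object of numbers: "x", "y", "z": the shift along the tool's x, y, z as a fraction of full scale; "wx", "wy", "wz": the turn, a rotation vector about the tool's x, y, z as a fraction of full scale. A call has 1 to 12 rows; each row is the pose to reach, as a shift and turn from the pose measured when the call began, along the tool's axes at that moment, turning the shorter way round; what a row does not reach only later rows make up. Full scale, the value 1, is 20 cm for a shift and 180 degrees for a turn. A row lasts 1/12 s, in which the tool goes at most 41.7 mm and 7.16 degrees, less where a joint would pass 70% of its speed; a pose out of reach is approached as far as the arm can. A call with a number of a shift or a turn outside -1 to 1 is refused whole. A call with a gripper value outside its range is refused whole. "hand" is the opening, from -1 (shut) to 1 (fully open), set as the call begins (left out, the last holds). The fingers move at their own pace and stop on an object; "grip_force" is the grip in N (left out, the last holds). Time passes only in rows, so rows that repeat a pose let the fingers close. It gives the time, the measured TCP pose, the force and the opening at its end, in the units of the state.
- monitor.get_obs(): the state, without advancing time (a new reading comes with each control period).
- cams.read_camera(name): name is "side" or "top"; returns the picture (400x640x3 uint8, red, green, blue); there is no depth.
- cams.get_calibration(name): a dict with "fx", "fy", "cx", "cy" (pixels), "distortion" ([k1, k2, p1, p2, k3] as OpenCV has them; the pictures are not rectified), "extrinsics" (4x4, takes a point from world to camera coordinates). Camera axes: x right, y down, z forward; pixel columns grow to the right and rows downward; lengths in m; the calibration is good to about 2 mm. A picture is of the moment at which its call begins. get_calibration takes no time and is no camera call.
- bot.hand_in(): hands the job in, once; it reports no verdict.
Trained networks look in the newest picture that a camera, given by its name, has taken for a name from the list of things; names that differ only in an ending like _2 or _b are one class to them, and where a whole thing is asked for, a point or a joint stands for the part that bears it (a point fixed in the world has none). Each returns a list of dicts, best first, with "confidence" (0 to 1); they miss things now and then, are a little off and sometimes report something else, mostly with a low value. They report only what shows in the picture. A call takes as long as a camera call.
- finder.find_in(camera, target): "bbox" ([left, top, width, height] in pixels, round what is visible of it).
- finder.place_of(camera, target): "location" ([column, row] in pixels: a listed point, or the origin of a listed thing).
The state is a dict: "t": time; "q": joint angles; "joint_vel": joint speeds; "joint_torque": joint torques, N m; "eef_pos": TCP position; "tool_rot": TCP orientation; "contact_force": force on the tool from outside, world axes, zero at the start; "torque": the same for the moment, N m; "gripper_width": opening from 0.0 (shut) to 1.0 (fully open).
Only numpy, scipy, OpenCV 4.12 (cv2) and the standard library are available. Lean on these libraries where they do the work, as an engineer would, in place of code of your own. Each camera call takes 0.05 s, during which the arm holds its last target. There are 200 camera calls.

## Task

Check the rim of the green cazuela by touch: with the fingers closed together, run the fingertips lightly along the top of the rim from the lug handle on the robot's left, round the side nearest the robot, as far as the chip, without lifting off on the way. Do not tip or lift the cazuela or push it out of its place, and leave the other things alone. Finish holding there: the program ends with the fingertips still resting lightly on the chip, to show where it is.

Things in the scene. Friction and masses are not known exactly. Their poses are not given: they have to be found in the camera images.
- cazuela: Dark green glazed earthenware dish, rigid, 1.3 kg, loose on the work surface. Origin: centre of underside, z up. Its rim, a round bead 12 mm thick, is a level circle of centre-line radius 106 mm, crest 62 mm above the origin. Lug handles, 13 mm below the crest, reach radius 134 mm at local +y (robot's left) and -y; local -x faces the robot (yaw to 0.6 rad). A light touch does not shift it.
- rim_0 (a point): Point on the top of the rim's centre line, at 90.0 degrees counterclockwise from the dish's local x axis (seen from above), in line with the lug handle on the robot's left; the tracing starts here; z up.
- rim_1 (a point): Point on the top of the rim's centre line, at 114.2 degrees counterclockwise from the dish's local x axis (seen from above), on the way from the lug round the near side to the chip, 45 mm of arc past rim_0; z up.
- rim_2 (a point): Point on the top of the rim's centre line, at 138.3 degrees counterclockwise from the dish's local x axis (seen from above), on the way from the lug round the near side to the chip, 90 mm of arc past rim_0; z up.
- rim_3 (a point): Point on the top of the rim's centre line, at 162.5 degrees counterclockwise from the dish's local x axis (seen from above), on the way from the lug round the near side to the chip, 135 mm of arc past rim_0; z up.
- rim_4 (a point): Point on the top of the rim's centre line, at 186.7 degrees counterclockwise from the dish's local x axis (seen from above), on the way from the lug round the near side to the chip, 180 mm of arc past rim_0; z up.
- rim_5 (a point): Point on the top of the rim's centre line, at 210.8 degrees counterclockwise from the dish's local x axis (seen from above), on the way from the lug round the near side to the chip, 225 mm of arc past rim_0; z up.
- chip (a point): Middle of the chip, a bite out of the rim bead showing bare clay, near side to the robot's right: at 235 degrees from the dish's local x, 45 mm of arc past rim_5. 36 mm long at the crest, its ends sloping to a floor 20 mm long, 5 mm deep. The point lies on its floor, 57 mm above the dish's underside, radius 106 mm. A fingertip may rest on the floor or bridge its ends.
- pan: Small steel paella pan, 212 mm across, 40 mm high, two loop handles, standing on the trivet. Origin: centre of its underside. Not part of the job.
- trivet: Round stainless wire trivet, 176 mm across, 18 mm high, under the pan. Origin: centre of its underside. Not part of the job.
- spoon: Wooden spoon, 257 mm long, bowl 48 mm wide at its far (local +x) end, lying flat between the cazuela and the pan. Origin: on the handle, about the middle. Not part of the job.
- tray: Metal pull-out drawer tray, 360 x 210 x 60 mm (front plate 76 mm high with a bar pull), standing on the sideboard to the left, fixed. Origin: centre of its underside. Not part of the job.
- jar1: Closed glass spice jar with steel cap, 48 mm across, 100 mm high, standing in the tray. Origin: centre of its underside. Not part of the job.
- jar2: Closed glass spice jar with steel cap, 48 mm across, 100 mm high, standing in the tray. Origin: centre of its underside. Not part of the job.

How it is judged:
By the outcome, as a careful person would: the job done as asked, in the order asked, and still so for the second after the job is handed in, while the arm keeps its last pose, push and grip.
It also fails if it takes over 64 s, if anything falls off the work surface, if the arm or the gripper's body presses on something with over 40 N, if the wrist force passes 120 N, or if a joint passes its speed limit or range.

## Working session

There is one attempt and no reset: what is moved stays moved. The work goes in short steps, Python scripts to look and compute and a tool call to move; the robot and the scene stay as the last step left them, time stands still between calls to the robot, and variables do not carry over. Pictures are saved under pics/ and viewed, about 8 in all and at most 12, crops included, and the job is handed in when it is done.

Besides the shell and the picture viewer there is one more tool, called after "Request:" as a command line: name --argument value ..., lists and objects as JSON in quotes. jog_arm: Moves the arm, as the interface text tells. Shift numbers are shares of 20 cm and turn numbers shares of 180 degrees, none past 1 either way. Its arguments: {"type":"object","properties":{"plan":{"type":"array","items":{"type":"object","properties":{"x":{"type":"number","minimum":-1,"maximum":1},"y":{"type":"number","minimum":-1,"maximum":1},"z":{"type":"number","minimum":-1,"maximum":1},"wx":{"type":"number","minimum":-1,"maximum":1},"wy":{"type":"number","minimum":-1,"maximum":1},"wz":{"type":"number","minimum":-1,"maximum":1}}}},"hand":{"type":"number"},"grip_force":{"type":"number"}},"required":["plan"]}

```bash
mkdir -p pics; ls; python3 - <<'E'
from station import monitor, cams, bot, finder
import cv2, numpy as np
o=monitor.get_obs(); print(o)
for c in("side","top"):
    im=cams.read_camera(c); cv2.imwrite(f"pics/{c}0.png",im[:,:,::-1])
    k=cams.get_calibration(c); print(c,k)
    for t in("cazuela","rim_0","rim_1","rim_2","rim_3","rim_4","rim_5","chip"):
        print(t,[(np.round(d["location"],1).tolist(),round(d["confidence"],2)) for d in finder.place_of(c,t)][:2])
E
```

```text
pics
{'t': 0.0, 'q': array([-1.39009998,  0.4778373 ,  0.0223289 ,  1.55644965, -0.01148858,
        1.10927698, -0.08310585]), 'joint_vel': array([-0.00049802,  0.00025115,  0.00011301, -0.00160392, -0.00010854,
        0.00031526,  0.00119147]), 'joint_torque': array([ 1.29336013e-04, -5.96452439e+01,  1.60799369e+00, -2.81198269e+01,
        1.24275152e-02,  9.17411700e-03, -2.48063679e-05]), 'eef_pos': array([0.19208267, 0.64648098, 0.23030132]), 'tool_rot': array([-6.12400087e-05,  1.43881750e-01,  9.89594459e-01, -9.19542517e-04]), 'contact_force': array([ 0.31549657, -0.28784895,  0.12357509]), 'torque': array([ 0.0186871 , -0.01701827, -0.06355909]), 'gripper_width': 1.0015066540024689}
side {'fx': 482.2121005784415, 'fy': 482.2121005784415, 'cx': 321.83356405604883, 'cy': 204.4260849499071, 'distortion': array([-0.03895553,  0.        ,  0.        ,  0.        ,  0.        ]), 'extrinsics': array([[ 0.69805295, -0.71594414,  0.01208615, -0.38395894],
       [-0.39634389, -0.40038678, -0.82619728,  0.28758781],
       [ 0.59635023,  0.57193918, -0.56325126,  1.06296877],
    
[... 598 characters left out ...]
     ,  0.        ,  0.        ,  0.        ]), 'extrinsics': array([[-0.01838215, -0.99982579,  0.0032397 ,  0.01899685],
       [-0.99827832,  0.018173  , -0.05576854,  0.53965719],
       [ 0.05569995, -0.00425926, -0.99843847,  1.43867447],
       [ 0.        ,  0.        ,  0.        ,  1.        ]])}
cazuela [([359.7, 178.3], 0.64)]
rim_0 [([323.5, 177.6], 0.96), ([356.4, 210.1], 0.92)]
rim_1 [([323.5, 177.6], 0.96), ([356.4, 210.1], 0.92)]
rim_2 [([323.5, 177.6], 0.96), ([356.4, 210.1], 0.92)]
rim_3 [([323.5, 177.6], 0.96), ([356.4, 210.1], 0.92)]
rim_4 [([323.5, 177.6], 0.96), ([356.4, 210.1], 0.92)]
rim_5 [([323.5, 177.6], 0.96), ([356.4, 210.1], 0.92)]
chip [([387.1, 204.2], 0.98)]
```

View pics/top0.png

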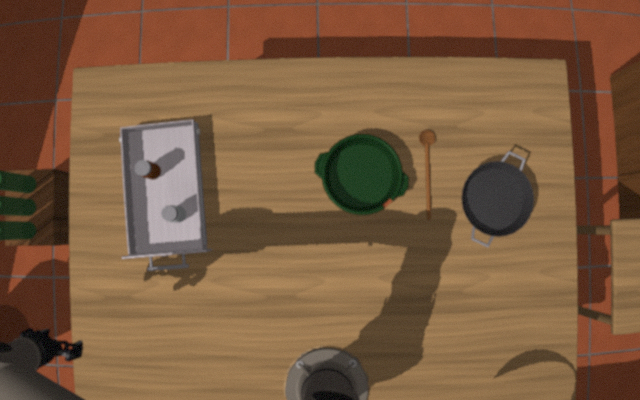

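View pics/side0.png

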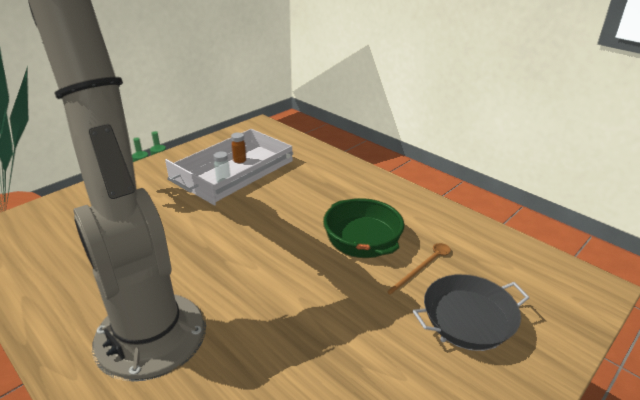

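```bash
cat > h.py <<'E'
from station import monitor, cams, bot, finder
import cv2, numpy as np
from scipy.optimize import least_squares
from scipy.spatial.transform import Rotation as R
def proj(c,P):
    k=cams.get_calibration(c);E=k["extrinsics"];K=np.array([[k["fx"],0,k["cx"]],[0,k["fy"],k["cy"]],[0,0,1]])
    return cv2.projectPoints(np.array(P,float).reshape(-1,1,3),cv2.Rodrigues(E[:3,:3])[0],E[:3,3],K,k["distortion"])[0][:,0]
def rim(p,a,r=.106,z=.062):
    a=np.radians(a)+p[2]; return np.c_[p[0]+r*np.cos(a),p[1]+r*np.sin(a),np.full(np.shape(a),z)]
A=np.array([90,114.2,138.3,162.5,186.7,210.8])
E
python3 - <<'E'
from h import *
cams.read_camera("top");cams.read_camera("side")
obs={}
for c in("top","side"):
    obs[c]=[np.array(d["location"]) for d in finder.place_of(c,"rim_0") if d["confidence"]>.4]
    ch=[d["location"] for d in finder.place_of(c,"chip")][0]; obs[c+"c"]=np.array(ch)
    print(c,np.round(obs[c],1).tolist(),ch)
def f(p):
    r=[]
    for c in("top","side"):
        Q=proj(c,rim(p,A))
        for o in obs[c]: r+=[min(np.linalg.norm(Q-o,axis=1))]
        r+=list(proj(c,rim(p,[235],z=.057))[0]-obs[c+"c"])
    return np.array(r)
best=min((least_squares(f,[x,y,w],loss="soft_l1") for x in(.48,.52,.56) for y in(-.1,-.05,0) for w in(-.4,0,.4)),key=lambda s:s.cost)
print(best.x,best.cost,np.round(f(best.x),1))
E
```

```text
top [[324.8, 180.4], [356.3, 213.5], [340.2, 209.4], [328.7, 198.1], [372.2, 210.0], [325.2, 163.5]] [388.3, 201.3]
side [[335.1, 233.5], [325.7, 227.8], [326.8, 215.8], [343.2, 198.7], [333.7, 207.0], [346.1, 241.6]] [362.6, 246.3]Traceback (most recent call last):
  File "<stdin>", line 15, in <module>
  File "<stdin>", line 15, in <genexpr>
    return func(*args, **kwargs)
    result = trf(vector_fun.fun, vector_fun.jac, x0, f0, J0, lb, ub, ftol, xtol,
                 gtol, max_nfev, x_scale, loss_function, tr_solver,
                 tr_options.copy(), verbose, callback=callback_wrapped)
    return trf_no_bounds(
        fun, jac, x0, f0, J0, ftol, xtol, gtol, max_nfev, x_scale,
        loss_function, tr_solver, tr_options, verbose, callback=callback)
    J = jac(x)
    self._update_jac()
    ~~~~~~~~~~~~~~~~^^
    self.J = self.jac_wrapped(xp_copy(self.x), f0=self.f)
             ~~~~~~~~~~~~~~~~^^^^^^^^^^^^^^^^^^^^^^^^^^^^
    J, dct = approx_derivative(
             ~~~~~~~~~~~~~~~~~^
        self.fun,
        ^^^^^^^^^
    ...<2 lines>...
        **self.finite_diff_options,

[... 242 characters left out ...]
 ^^^^^^^^^^^^^^^^^^^^^^
                             mf)
                             ^^^
    df = [f_eval - f0 for f_eval in f_evals]
                                    ^^^^^^^
    f = np.atleast_1d(self.fun(x, *self.args, **self.kwargs))
                      ~~~~~~~~^^^^^^^^^^^^^^^^^^^^^^^^^^^^^^
    return np.atleast_1d(self.fun(x))
                         ~~~~~~~~^^^
    return self.f(x, *self.args, **self.kwargs)
           ~~~~~~^^^^^^^^^^^^^^^^^^^^^^^^^^^^^^
  File "<stdin>", line 13, in f
  File "h.py", line 6, in proj
    k=cams.get_calibration(c);E=k["extrinsics"];K=np.array([[k["fx"],0,k["cx"]],[0,k["fy"],k["cy"]],[0,0,1]])
ValueError: time passes only in moves, steps and waits
```

The top picture shows the cazuela centred near (362,174), with lugs at (321,165) and (404,186) and the chip at about (388,202). That puts its yaw near -14°. The side picture shows the chip at (362,246). Next I cache the calibration and average several detections.

```bash
python3 - <<'E'
s=open('h.py').read()
s=s.replace('def proj','CAL={c:cams.get_calibration(c) for c in("top","side")}\ndef proj').replace('k=cams.get_calibration(c)','k=CAL[c]')
open('h.py','w').write(s)
E
python3 - <<'E'
from h import *
obs={"top":[],"side":[]};ch={"top":[],"side":[]};im={}
for c in obs:
    for i in range(4):
        im[c]=cams.read_camera(c)
        obs[c]+=[np.array(d["location"]) for d in finder.place_of(c,"rim_0") if d["confidence"]>.4]
        ch[c]+=[np.array(d["location"]) for d in finder.place_of(c,"chip") if d["confidence"]>.4][:1]
    print(c,len(obs[c]),np.round(ch[c],1).tolist())
def f(p,cs=("top","side")):
    r=[]
    for c in cs:
        Q=proj(c,rim(p,A))
        for o in obs[c]:
            D=Q-o; r+=list(D[np.argmin((D**2).sum(1))])
        q=proj(c,rim(p,[235],z=.057))[0]
        for o in ch[c]: r+=list(q-o)
    return np.array(r)
for cs in(("top","side"),("top",),("side",)):
    b=min((least_squares(f,[x,y,w],loss="soft_l1",diff_step=1e-4,args=(cs,)) for x in(.5,.56,.62) for y in(-.12,-.08) for w in(-.5,-.25,0)),key=lambda s:s.cost)
    print(cs,np.round(b.x,4),b.cost,"rms",np.sqrt(np.mean(f(b.x,cs)**2)))
    if len(cs)==2: p=b.x;np.save("p.npy",p)
out=[]
for c,(u,v) in (("top",(360,180)),("side",(362,228))):
    m=im[c][:,:,::-1].copy(); m=cv2.resize(m[v-50:v+50,u-65:u+65],None,fx=6,fy=6,interpolation=cv2.INTER_CUBIC)
    m=cv2.convertScaleAbs(m,alpha=1.8)
    D=lambda P,col,r:[cv2.circle(m,tuple(int(t) for t in ((q-[u-65,v-50])*6+3)),r,col,-1) for q in proj(c,P)]
    D(rim(p,np.arange(0,360,5),.112,.056),(0,255,255),1); D(rim(p,A),(255,255,255),3);D(rim(p,[235],z=.057),(255,0,255),3)
    D(rim(p,[90,270],.134,.049),(255,255,0),3)
    out.append(m)
cv2.imwrite("pics/fit.png",cv2.resize(np.vstack(out),None,fx=.5,fy=.5,interpolation=cv2.INTER_AREA))
o=monitor.get_obs();print(o["t"],R.from_quat(o["tool_rot"],scalar_first=True).as_matrix().round(3))
E
```

```text
top 25 [[385.1, 205.0], [387.6, 204.7], [388.1, 202.7], [388.2, 206.1]]
side 25 [[366.4, 243.6], [366.2, 244.2], [366.6, 242.7], [362.7, 244.9]]
('top', 'side') [ 0.6012 -0.1077 -0.2667] 438.31398539195885 rms 16.156419164693446
('top',) [ 0.6002 -0.1081 -0.2802] 259.21857643759023 rms 18.124027900689466
('side',) [ 0.6024 -0.1074 -0.2516] 176.9869143229776 rms 14.025575712204574
2.4 [[-0.959  0.285 -0.   ]
 [ 0.285  0.959  0.   ]
 [ 0.     0.    -1.   ]]
```

View pics/fit.png

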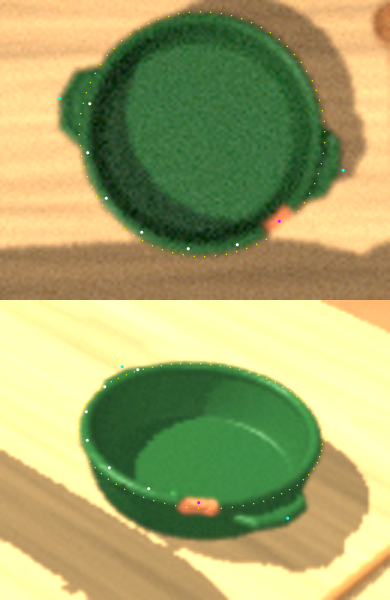

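The fitted model matches in both views: the outline, lugs and chip all coincide at (279,222) and (198,503) of the crop. The dish is at (0.601,-0.108) with yaw -0.267. Next, transit moves.

```bash
cat >> h.py <<'E'
def Rd(deg): # tool z down, tool x at angle deg
    a=np.radians(deg);return np.array([[np.cos(a),np.sin(a),0],[np.sin(a),-np.cos(a),0],[0,0,-1]])
def rows(T,deg):
    o=monitor.get_obs();M=R.from_quat(o["tool_rot"],scalar_first=True).as_matrix()
    print("t",o["t"],"pos",o["eef_pos"].round(4),"F",o["contact_force"].round(2),"w",round(o["gripper_width"],3))
    w=R.from_matrix(M.T@Rd(deg)).as_rotvec()/np.pi; print("turn",w.round(4))
    for t in T: print((M.T@(np.array(t)-o["eef_pos"])/.2).round(4).tolist())
E
python3 - <<'E'
from h import *
p=np.load("p.npy");print(rim(p,A).round(4),rim(p,[235],z=.057).round(4))
r0=rim(p,[90])[0];s=np.array([.192,.6465,.23]);e=np.array([*r0[:2],.2])
rows([s+(e-s)*k for k in (.25,.5,.75,1)],129.7)
E
```

```text
[[ 0.6292 -0.0055  0.062 ]
 [ 0.5848 -0.003   0.062 ]
 [ 0.5435 -0.0188  0.062 ]
 [ 0.5121 -0.0503  0.062 ]
 [ 0.4964 -0.0919  0.062 ]
 [ 0.4991 -0.1361  0.062 ]] [[ 0.5197 -0.1754  0.057 ]]
t 2.4 pos [0.1922 0.6471 0.2313] F [ 0.22 -0.13 -0.36] w 1.001
turn [ 0.     -0.      0.1875]
[-0.7558, -0.6287, 0.044]
[-1.5117, -1.2543, 0.0814]
[-2.2676, -1.8799, 0.1189]
[-3.0235, -2.5055, 0.1563]
```

Request:
jog_arm --plan '[{"x": -0.14, "y": -0.12, "z": 0.01}, {"x": -0.28, "y": -0.23, "z": 0.02}, {"x": -0.42, "y": -0.35, "z": 0.02}, {"x": -0.56, "y": -0.46, "z": 0.03}, {"x": -0.7, "y": -0.58, "z": 0.04}, {"x": -0.84, "y": -0.7, "z": 0.05}, {"x": -0.98, "y": -0.81, "z": 0.05}]' --hand -1 --grip_force 20

```text
invalid input at $.plan[0]: expected keys x, y, z, wx, wy, wz
```

Request:
jog_arm --plan '[{"x": -0.14, "y": -0.12, "z": 0.01}, {"x": -0.28, "y": -0.23, "z": 0.02}, {"x": -0.42, "y": -0.35, "z": 0.02}, {"x": -0.56, "y": -0.46, "z": 0.03}, {"x": -0.7, "y": -0.58, "z": 0.04}, {"x": -0.84, "y": -0.7, "z": 0.05}, {"x": -0.98, "y": -0.81, "z": 0.05}]'

```text
invalid input at $.plan[0]: expected keys x, y, z, wx, wy, wz
```

```bash
python3 - <<'E'
from h import *
rows([[.6292,-.0055,.15]],129.7)
E
```

```text
t 2.4 pos [0.1922 0.6471 0.2313] F [ 0.22 -0.13 -0.36] w 1.001
turn [ 0.     -0.      0.1875]
[-3.0237, -2.5057, 0.4063]
```

Request:
jog_arm --plan '[{"x": -0.2, "y": -0.16, "z": 0.01, "wx": 0, "wy": 0, "wz": 0}, {"x": -0.4, "y": -0.33, "z": 0.02, "wx": 0, "wy": 0, "wz": 0}, {"x": -0.6, "y": -0.5, "z": 0.03, "wx": 0, "wy": 0, "wz": 0}, {"x": -0.8, "y": -0.66, "z": 0.04, "wx": 0, "wy": 0, "wz": 0}, {"x": -1, "y": -0.83, "z": 0.05, "wx": 0, "wy": 0, "wz": 0}, {"x": -1, "y": -0.83, "z": 0.05, "wx": 0, "wy": 0, "wz": 0}, {"x": -1, "y": -0.83, "z": 0.05, "wx": 0, "wy": 0, "wz": 0}, {"x": -1, "y": -0.83, "z": 0.05, "wx": 0, "wy": 0, "wz": 0}]' --hand -1 --grip_force 20

```text
t: 3.07
eef_pos: [0.3398, 0.4271, 0.2215]
tool_rot: [0.001, 0.147, 0.989, -0.001]
contact_force: [-1.3, -0.2, 0.3]
gripper_width: 0.001
```

Request:
jog_arm --plan '[{"x": -0.2, "y": -0.16, "z": 0.01, "wx": 0, "wy": 0, "wz": 0}, {"x": -0.4, "y": -0.33, "z": 0.02, "wx": 0, "wy": 0, "wz": 0}, {"x": -0.6, "y": -0.5, "z": 0.03, "wx": 0, "wy": 0, "wz": 0}, {"x": -0.8, "y": -0.66, "z": 0.04, "wx": 0, "wy": 0, "wz": 0}, {"x": -1, "y": -0.83, "z": 0.05, "wx": 0, "wy": 0, "wz": 0}, {"x": -1, "y": -0.83, "z": 0.05, "wx": 0, "wy": 0, "wz": 0}, {"x": -1, "y": -0.83, "z": 0.05, "wx": 0, "wy": 0, "wz": 0}, {"x": -1, "y": -0.83, "z": 0.05, "wx": 0, "wy": 0, "wz": 0}]'

```text
t: 3.73
eef_pos: [0.485, 0.2065, 0.2121]
tool_rot: [0.001, 0.151, 0.989, -0.001]
contact_force: [-0.2, 1.3, -0.5]
gripper_width: -0.001
```

```bash
python3 - <<'E'
from h import *
rows([[.6292,-.0055,.15]],129.7)
E
```

```text
t 3.7333 pos [0.485  0.2065 0.2121] F [-0.22  1.26 -0.53] w -0.001
turn [-0.0002  0.001   0.1832]
[-1.0031, -0.797, 0.3147]
```

Request:
jog_arm --plan '[{"x": -0.2, "y": -0.16, "z": 0.06, "wx": 0, "wy": 0.001, "wz": 0.03}, {"x": -0.4, "y": -0.32, "z": 0.12, "wx": 0, "wy": 0.001, "wz": 0.06}, {"x": -0.6, "y": -0.48, "z": 0.18, "wx": 0, "wy": 0.001, "wz": 0.09}, {"x": -0.8, "y": -0.64, "z": 0.25, "wx": 0, "wy": 0.001, "wz": 0.12}, {"x": -1, "y": -0.797, "z": 0.31, "wx": 0, "wy": 0.001, "wz": 0.15}, {"x": -1, "y": -0.797, "z": 0.31, "wx": 0, "wy": 0.001, "wz": 0.183}, {"x": -1, "y": -0.797, "z": 0.31, "wx": 0, "wy": 0.001, "wz": 0.183}, {"x": -1, "y": -0.797, "z": 0.31, "wx": 0, "wy": 0.001, "wz": 0.183}, {"x": -1, "y": -0.797, "z": 0.31, "wx": 0, "wy": 0.001, "wz": 0.183}, {"x": -1, "y": -0.797, "z": 0.31, "wx": 0, "wy": 0.001, "wz": 0.183}]'

```text
t: 4.57
eef_pos: [0.6286, -0.002, 0.1507]
tool_rot: [-0.001, 0.423, 0.906, 0.0]
contact_force: [-0.2, 0.7, 0.7]
gripper_width: 0.004
```

```bash
python3 - <<'E'
from h import *
rows([[.6292,-.0055,.08],[.6292,-.0055,.07]],129.7)
p=np.load("p.npy");print(proj("top",[monitor.get_obs()["eef_pos"]]),proj("side",[monitor.get_obs()["eef_pos"]]))
a=cams.read_camera("top")[140:260,260:420];b=cams.read_camera("side")[140:260,260:420]
cv2.imwrite("pics/above.png",cv2.resize(np.hstack([a,b])[:,:,::-1],None,fx=2.5,fy=2.5,interpolation=cv2.INTER_CUBIC))
E
```

```text
t 4.5667 pos [ 0.6286 -0.002   0.1507] F [-0.23  0.73  0.74] w 0.004
turn [ 0.0001 -0.0004  0.0014]
[-0.0159, -0.0089, 0.3535]
[-0.0159, -0.0089, 0.4035]
[[323.46233202 160.19743276]] [[342.5469981  174.02078854]]
```

View pics/above.png

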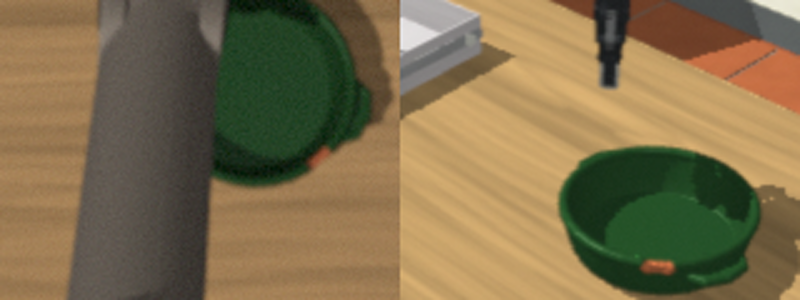

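Picture: the shut fingertips hang directly above the left lug, with the tip at about (344,175) in the side view against (342.5,174) predicted. Now descending.

Request:
jog_arm --plan '[{"x": -0.016, "y": -0.009, "z": 0.1, "wx": 0, "wy": 0, "wz": 0.001}, {"x": -0.016, "y": -0.009, "z": 0.2, "wx": 0, "wy": 0, "wz": 0.001}, {"x": -0.016, "y": -0.009, "z": 0.3, "wx": 0, "wy": 0, "wz": 0.001}, {"x": -0.016, "y": -0.009, "z": 0.36, "wx": 0, "wy": 0, "wz": 0.001}, {"x": -0.016, "y": -0.009, "z": 0.4, "wx": 0, "wy": 0, "wz": 0.001}, {"x": -0.016, "y": -0.009, "z": 0.4, "wx": 0, "wy": 0, "wz": 0.001}, {"x": -0.016, "y": -0.009, "z": 0.4, "wx": 0, "wy": 0, "wz": 0.001}, {"x": -0.016, "y": -0.009, "z": 0.4, "wx": 0, "wy": 0, "wz": 0.001}]'

```text
t: 5.33
eef_pos: [0.6299, -0.0056, 0.0723]
tool_rot: [0.0, 0.424, 0.906, 0.001]
contact_force: [-0.0, -0.2, -0.4]
gripper_width: 0.001
```

```bash
python3 - <<'E'
from h import *
rows([[.6292,-.0055,.064],[.6292,-.0055,.062]],129.7)
E
```

```text
t 5.3333 pos [ 0.6299 -0.0056  0.0723] F [-0.05 -0.23 -0.35] w 0.001
turn [0.0007 0.     0.0005]
[0.0029, -0.0026, 0.0414]
[0.0029, -0.0026, 0.0514]
```

Request:
jog_arm --plan '[{"x": 0.002, "y": -0.002, "z": 0.01, "wx": 0.001, "wy": 0, "wz": 0}, {"x": 0.002, "y": -0.002, "z": 0.02, "wx": 0.001, "wy": 0, "wz": 0}, {"x": 0.002, "y": -0.002, "z": 0.03, "wx": 0.001, "wy": 0, "wz": 0}, {"x": 0.002, "y": -0.002, "z": 0.035, "wx": 0.001, "wy": 0, "wz": 0}, {"x": 0.002, "y": -0.002, "z": 0.04, "wx": 0.001, "wy": 0, "wz": 0}, {"x": 0.002, "y": -0.002, "z": 0.04, "wx": 0.001, "wy": 0, "wz": 0}]'

```text
t: 5.83
eef_pos: [0.6292, -0.0056, 0.064]
tool_rot: [-0.0, 0.424, 0.906, -0.001]
contact_force: [0.1, 0.5, 0.6]
gripper_width: -0.005
```

Request:
jog_arm --plan '[{"x": 0, "y": 0, "z": 0.005, "wx": 0, "wy": 0, "wz": 0}, {"x": 0, "y": 0, "z": 0.005, "wx": 0, "wy": 0, "wz": 0}, {"x": 0, "y": 0, "z": 0.005, "wx": 0, "wy": 0, "wz": 0}]'

```text
t: 6.08
eef_pos: [0.6292, -0.0056, 0.0629]
tool_rot: [-0.0, 0.424, 0.905, -0.001]
contact_force: [0.1, 0.3, 0.7]
gripper_width: -0.0
```

Request:
jog_arm --plan '[{"x": 0, "y": 0, "z": 0.005, "wx": 0, "wy": 0, "wz": 0}, {"x": 0, "y": 0, "z": 0.005, "wx": 0, "wy": 0, "wz": 0}, {"x": 0, "y": 0, "z": 0.005, "wx": 0, "wy": 0, "wz": 0}]'

```text
t: 6.33
eef_pos: [0.6294, -0.0056, 0.0621]
tool_rot: [-0.0, 0.424, 0.905, -0.001]
contact_force: [-0.6, -0.5, 2.4]
gripper_width: -0.0
```

Request:
jog_arm --plan '[{"x": 0, "y": 0, "z": 0.003, "wx": 0, "wy": 0, "wz": 0}, {"x": 0, "y": 0, "z": 0.003, "wx": 0, "wy": 0, "wz": 0}, {"x": 0, "y": 0, "z": 0.003, "wx": 0, "wy": 0, "wz": 0}]'

```text
t: 6.58
eef_pos: [0.6294, -0.0057, 0.0621]
tool_rot: [-0.0, 0.424, 0.905, -0.0]
contact_force: [-1.5, 1.2, 6.2]
gripper_width: -0.003
```

```bash
python3 - <<'E'
from h import *
p=np.load("p.npy")
rows(rim(p,np.arange(94,122.1,4)),129.7)
E
```

```text
t 6.5833 pos [ 0.6294 -0.0057  0.0621] F [-1.54  1.24  6.22] w -0.003
turn [-0.0003 -0.      0.0004]
[0.031, -0.0223, 0.0004]
[0.0589, -0.0466, 0.0004]
[0.0851, -0.0727, 0.0005]
[0.1094, -0.1006, 0.0005]
[0.1317, -0.1301, 0.0005]
[0.1519, -0.1611, 0.0006]
[0.1698, -0.1935, 0.0006]
[0.1855, -0.227, 0.0006]
```

```bash
python3 - <<'E'
from h import *
p=np.load("p.npy")
rows(rim(p,np.arange(92,112.1,2),z=.0614),129.7)
E
```

```text
t 6.5833 pos [ 0.6294 -0.0057  0.0621] F [-1.54  1.24  6.22] w -0.003
turn [-0.0003 -0.      0.0004]
[0.0164, -0.011, 0.0034]
[0.031, -0.0223, 0.0034]
[0.0451, -0.0342, 0.0034]
[0.0589, -0.0466, 0.0034]
[0.0722, -0.0594, 0.0034]
[0.0851, -0.0727, 0.0035]
[0.0975, -0.0864, 0.0035]
[0.1094, -0.1006, 0.0035]
[0.1208, -0.1152, 0.0035]
[0.1317, -0.1301, 0.0035]
[0.142, -0.1455, 0.0035]
```

Request:
jog_arm --plan '[{"x": 0.016, "y": -0.011, "z": 0.0035, "wx": 0, "wy": 0, "wz": 0}, {"x": 0.031, "y": -0.022, "z": 0.0035, "wx": 0, "wy": 0, "wz": 0}, {"x": 0.045, "y": -0.034, "z": 0.0035, "wx": 0, "wy": 0, "wz": 0}, {"x": 0.059, "y": -0.047, "z": 0.0035, "wx": 0, "wy": 0, "wz": 0}, {"x": 0.072, "y": -0.059, "z": 0.0035, "wx": 0, "wy": 0, "wz": 0}, {"x": 0.085, "y": -0.073, "z": 0.0035, "wx": 0, "wy": 0, "wz": 0}, {"x": 0.0975, "y": -0.086, "z": 0.0035, "wx": 0, "wy": 0, "wz": 0}, {"x": 0.0975, "y": -0.086, "z": 0.0035, "wx": 0, "wy": 0, "wz": 0}]'

```text
t: 7.25
eef_pos: [0.6039, -0.0014, 0.062]
tool_rot: [0.0, 0.424, 0.906, 0.0]
contact_force: [1.5, -0.4, 7.1]
gripper_width: 0.001
```

```bash
python3 - <<'E'
from h import *
p=np.load("p.npy")
o=monitor.get_obs()["eef_pos"][:2]-p[:2];print("ang",np.degrees(np.arctan2(o[1],o[0])-p[2]),"r",np.hypot(*o))
rows(rim(p,np.arange(106,126.1,2),z=.0614),129.7)
E
```

```text
ang 103.86743733571801 r 0.10634588153127132
t 7.25 pos [ 0.6039 -0.0014  0.062 ] F [ 1.54 -0.43  7.12] w 0.001
turn [0.0002 0.0002 0.0005]
[0.0114, -0.0162, 0.0031]
[0.0228, -0.0308, 0.0031]
[0.0337, -0.0457, 0.0031]
[0.0441, -0.0611, 0.0031]
[0.0539, -0.0767, 0.003]
[0.0632, -0.0928, 0.003]
[0.0719, -0.1091, 0.003]
[0.08, -0.1257, 0.003]
[0.0875, -0.1426, 0.003]
[0.0945, -0.1597, 0.003]
[0.1008, -0.1771, 0.003]
```

Request:
jog_arm --plan '[{"x": 0.011, "y": -0.016, "z": 0.003, "wx": 0, "wy": 0, "wz": 0}, {"x": 0.023, "y": -0.031, "z": 0.003, "wx": 0, "wy": 0, "wz": 0}, {"x": 0.034, "y": -0.046, "z": 0.003, "wx": 0, "wy": 0, "wz": 0}, {"x": 0.044, "y": -0.061, "z": 0.003, "wx": 0, "wy": 0, "wz": 0}, {"x": 0.054, "y": -0.077, "z": 0.003, "wx": 0, "wy": 0, "wz": 0}, {"x": 0.063, "y": -0.093, "z": 0.003, "wx": 0, "wy": 0, "wz": 0}, {"x": 0.072, "y": -0.109, "z": 0.003, "wx": 0, "wy": 0, "wz": 0}, {"x": 0.08, "y": -0.126, "z": 0.003, "wx": 0, "wy": 0, "wz": 0}, {"x": 0.0875, "y": -0.143, "z": 0.003, "wx": 0, "wy": 0, "wz": 0}, {"x": 0.0945, "y": -0.16, "z": 0.003, "wx": 0, "wy": 0, "wz": 0}, {"x": 0.101, "y": -0.177, "z": 0.003, "wx": 0, "wy": 0, "wz": 0}, {"x": 0.101, "y": -0.177, "z": 0.003, "wx": 0, "wy": 0, "wz": 0}]'

```text
t: 8.25
eef_pos: [0.5639, -0.0079, 0.062]
tool_rot: [0.001, 0.424, 0.906, 0.001]
contact_force: [2.0, 0.9, 7.5]
gripper_width: -0.003
```

```bash
cat > nx.py <<'E'
from h import *
import sys
p=np.load("p.npy")
o=monitor.get_obs()["eef_pos"][:2]-p[:2];a=np.degrees(np.arctan2(o[1],o[0])-p[2])%360;print("ang",a,"r",np.hypot(*o))
rows(rim(p,np.minimum(a+2*np.arange(1,12),235),z=.0614),129.7)
E
python3 nx.py
```

```text
ang 125.80523675979228 r 0.10652666691622033
t 8.25 pos [ 0.5639 -0.0079  0.062 ] F [1.97 0.86 7.47] w -0.003
turn [0.0007 0.0003 0.0005]
[0.0033, -0.0184, 0.0028]
[0.0085, -0.0362, 0.0028]
[0.0131, -0.0541, 0.0027]
[0.017, -0.0722, 0.0027]
[0.0203, -0.0904, 0.0026]
[0.023, -0.1087, 0.0026]
[0.025, -0.1271, 0.0026]
[0.0264, -0.1456, 0.0025]
[0.0271, -0.164, 0.0025]
[0.0272, -0.1825, 0.0024]
[0.0266, -0.201, 0.0024]
```

Request:
jog_arm --plan '[{"x": 0.003, "y": -0.018, "z": 0.003, "wx": 0.0005, "wy": 0, "wz": 0}, {"x": 0.0085, "y": -0.036, "z": 0.003, "wx": 0.0005, "wy": 0, "wz": 0}, {"x": 0.013, "y": -0.054, "z": 0.003, "wx": 0.0005, "wy": 0, "wz": 0}, {"x": 0.017, "y": -0.072, "z": 0.003, "wx": 0.0005, "wy": 0, "wz": 0}, {"x": 0.02, "y": -0.09, "z": 0.003, "wx": 0.0005, "wy": 0, "wz": 0}, {"x": 0.023, "y": -0.109, "z": 0.003, "wx": 0.0005, "wy": 0, "wz": 0}, {"x": 0.025, "y": -0.127, "z": 0.003, "wx": 0.0005, "wy": 0, "wz": 0}, {"x": 0.0265, "y": -0.1455, "z": 0.003, "wx": 0.0005, "wy": 0, "wz": 0}, {"x": 0.027, "y": -0.164, "z": 0.003, "wx": 0.0005, "wy": 0, "wz": 0}, {"x": 0.027, "y": -0.1825, "z": 0.003, "wx": 0.0005, "wy": 0, "wz": 0}, {"x": 0.0265, "y": -0.201, "z": 0.003, "wx": 0.0005, "wy": 0, "wz": 0}, {"x": 0.0265, "y": -0.201, "z": 0.003, "wx": 0.0005, "wy": 0, "wz": 0}]'

```text
t: 9.25
eef_pos: [0.5301, -0.0287, 0.0619]
tool_rot: [0.001, 0.424, 0.906, 0.001]
contact_force: [2.6, 2.1, 8.2]
gripper_width: 0.004
```

```bash
python3 nx.py
```

```text
ang 147.2921563625955 r 0.10637839741040306
t 9.25 pos [ 0.5301 -0.0287  0.0619] F [2.65 2.11 8.16] w 0.004
turn [0.001  0.0003 0.0007]
[-0.0029, -0.0184, 0.0026]
[-0.0046, -0.0368, 0.0025]
[-0.0069, -0.0552, 0.0025]
[-0.0099, -0.0734, 0.0024]
[-0.0134, -0.0916, 0.0024]
[-0.0177, -0.1096, 0.0023]
[-0.0225, -0.1275, 0.0023]
[-0.028, -0.1451, 0.0022]
[-0.034, -0.1626, 0.0022]
[-0.0407, -0.1799, 0.0021]
[-0.048, -0.1969, 0.0021]
```

Request:
jog_arm --plan '[{"x": -0.0025, "y": -0.018, "z": 0.0025, "wx": 0.001, "wy": 0, "wz": 0.0005}, {"x": -0.0045, "y": -0.037, "z": 0.0025, "wx": 0.001, "wy": 0, "wz": 0.0005}, {"x": -0.007, "y": -0.055, "z": 0.0025, "wx": 0.001, "wy": 0, "wz": 0.0005}, {"x": -0.01, "y": -0.0735, "z": 0.0025, "wx": 0.001, "wy": 0, "wz": 0.0005}, {"x": -0.0135, "y": -0.0915, "z": 0.0025, "wx": 0.001, "wy": 0, "wz": 0.0005}, {"x": -0.0175, "y": -0.1095, "z": 0.0025, "wx": 0.001, "wy": 0, "wz": 0.0005}, {"x": -0.0225, "y": -0.1275, "z": 0.0025, "wx": 0.001, "wy": 0, "wz": 0.0005}, {"x": -0.028, "y": -0.145, "z": 0.0025, "wx": 0.001, "wy": 0, "wz": 0.0005}, {"x": -0.034, "y": -0.1625, "z": 0.0025, "wx": 0.001, "wy": 0, "wz": 0.0005}, {"x": -0.0405, "y": -0.18, "z": 0.0025, "wx": 0.001, "wy": 0, "wz": 0.0005}, {"x": -0.048, "y": -0.197, "z": 0.0025, "wx": 0.001, "wy": 0, "wz": 0.0005}, {"x": -0.048, "y": -0.197, "z": 0.0025, "wx": 0.001, "wy": 0, "wz": 0.0005}]'

```text
t: 10.25
eef_pos: [0.5064, -0.06, 0.0619]
tool_rot: [0.001, 0.424, 0.906, 0.001]
contact_force: [2.9, 2.2, 8.2]
gripper_width: 0.001
```

```bash
python3 nx.py
```

```text
ang 168.5686851924375 r 0.10622349005889732
t 10.25 pos [ 0.5064 -0.06    0.0619] F [2.91 2.22 8.23] w 0.001
turn [0.0007 0.0002 0.0005]
[-0.0087, -0.0164, 0.0026]
[-0.0169, -0.0329, 0.0026]
[-0.0258, -0.0492, 0.0025]
[-0.0352, -0.0651, 0.0025]
[-0.0451, -0.0807, 0.0025]
[-0.0556, -0.096, 0.0024]
[-0.0666, -0.1109, 0.0024]
[-0.0781, -0.1253, 0.0024]
[-0.0901, -0.1394, 0.0024]
[-0.1026, -0.153, 0.0023]
[-0.1156, -0.1662, 0.0023]
```

Request:
jog_arm --plan '[{"x": -0.0085, "y": -0.0165, "z": 0.0025, "wx": 0.0007, "wy": 0, "wz": 0.0005}, {"x": -0.017, "y": -0.033, "z": 0.0025, "wx": 0.0007, "wy": 0, "wz": 0.0005}, {"x": -0.026, "y": -0.049, "z": 0.0025, "wx": 0.0007, "wy": 0, "wz": 0.0005}, {"x": -0.035, "y": -0.065, "z": 0.0025, "wx": 0.0007, "wy": 0, "wz": 0.0005}, {"x": -0.045, "y": -0.081, "z": 0.0025, "wx": 0.0007, "wy": 0, "wz": 0.0005}, {"x": -0.0555, "y": -0.096, "z": 0.0025, "wx": 0.0007, "wy": 0, "wz": 0.0005}, {"x": -0.0665, "y": -0.111, "z": 0.0025, "wx": 0.0007, "wy": 0, "wz": 0.0005}, {"x": -0.078, "y": -0.1255, "z": 0.0025, "wx": 0.0007, "wy": 0, "wz": 0.0005}, {"x": -0.09, "y": -0.1395, "z": 0.0025, "wx": 0.0007, "wy": 0, "wz": 0.0005}, {"x": -0.1025, "y": -0.153, "z": 0.0025, "wx": 0.0007, "wy": 0, "wz": 0.0005}, {"x": -0.1155, "y": -0.166, "z": 0.0025, "wx": 0.0007, "wy": 0, "wz": 0.0005}, {"x": -0.1155, "y": -0.166, "z": 0.0025, "wx": 0.0007, "wy": 0, "wz": 0.0005}]'

```text
t: 11.25
eef_pos: [0.4959, -0.097, 0.0619]
tool_rot: [-0.0, 0.424, 0.905, 0.001]
contact_force: [1.2, 5.1, 10.8]
gripper_width: 0.0
```

```bash
python3 nx.py
```

```text
ang 189.46285634738982 r 0.10586624870748668
t 11.25 pos [ 0.4959 -0.097   0.0619] F [ 1.21  5.07 10.8 ] w 0.0
turn [ 0.0007 -0.0004  0.0004]
[-0.0127, -0.0135, 0.0026]
[-0.0263, -0.026, 0.0025]
[-0.0404, -0.038, 0.0025]
[-0.0548, -0.0496, 0.0025]
[-0.0697, -0.0606, 0.0024]
[-0.0849, -0.0711, 0.0024]
[-0.1005, -0.0811, 0.0023]
[-0.1164, -0.0905, 0.0023]
[-0.1327, -0.0993, 0.0023]
[-0.1492, -0.1076, 0.0022]
[-0.166, -0.1153, 0.0022]
```

Request:
jog_arm --plan '[{"x": -0.013, "y": -0.0135, "z": 0.002, "wx": 0.0007, "wy": 0, "wz": 0}, {"x": -0.0265, "y": -0.026, "z": 0.002, "wx": 0.0007, "wy": 0, "wz": 0}, {"x": -0.0405, "y": -0.038, "z": 0.002, "wx": 0.0007, "wy": 0, "wz": 0}, {"x": -0.055, "y": -0.0495, "z": 0.002, "wx": 0.0007, "wy": 0, "wz": 0}, {"x": -0.07, "y": -0.0605, "z": 0.002, "wx": 0.0007, "wy": 0, "wz": 0}, {"x": -0.085, "y": -0.071, "z": 0.002, "wx": 0.0007, "wy": 0, "wz": 0}, {"x": -0.1005, "y": -0.081, "z": 0.002, "wx": 0.0007, "wy": 0, "wz": 0}, {"x": -0.1165, "y": -0.0905, "z": 0.002, "wx": 0.0007, "wy": 0, "wz": 0}, {"x": -0.1325, "y": -0.0995, "z": 0.002, "wx": 0.0007, "wy": 0, "wz": 0}, {"x": -0.149, "y": -0.1075, "z": 0.002, "wx": 0.0007, "wy": 0, "wz": 0}, {"x": -0.166, "y": -0.1155, "z": 0.002, "wx": 0.0007, "wy": 0, "wz": 0}, {"x": -0.166, "y": -0.1155, "z": 0.002, "wx": 0.0007, "wy": 0, "wz": 0}]'

```text
t: 12.25
eef_pos: [0.4985, -0.1345, 0.0619]
tool_rot: [-0.002, 0.424, 0.906, 0.002]
contact_force: [-1.6, 6.6, 14.8]
gripper_width: 0.001
```

```bash
python3 nx.py
```

```text
ang 209.91933534441415 r 0.10614779706568359
t 12.25 pos [ 0.4985 -0.1345  0.0619] F [-1.6   6.6  14.82] w 0.001
turn [ 0.0003 -0.0018  0.0009]
[-0.0172, -0.0069, 0.0022]
[-0.0343, -0.0139, 0.0021]
[-0.0517, -0.0203, 0.002]
[-0.0693, -0.0261, 0.0019]
[-0.087, -0.0313, 0.0018]
[-0.1049, -0.0358, 0.0017]
[-0.123, -0.0397, 0.0016]
[-0.1412, -0.043, 0.0015]
[-0.1595, -0.0457, 0.0014]
[-0.1779, -0.0477, 0.0012]
[-0.1964, -0.049, 0.0011]
```

Request:
jog_arm --plan '[{"x": -0.008, "y": -0.0035, "z": 0.0005, "wx": 0, "wy": -0.001, "wz": 0.0005}, {"x": -0.017, "y": -0.007, "z": 0.0005, "wx": 0, "wy": -0.0018, "wz": 0.0009}, {"x": -0.0255, "y": -0.0105, "z": 0.0005, "wx": 0, "wy": -0.0018, "wz": 0.0009}, {"x": -0.034, "y": -0.014, "z": 0.0005, "wx": 0, "wy": -0.0018, "wz": 0.0009}, {"x": -0.034, "y": -0.014, "z": 0.0005, "wx": 0, "wy": -0.0018, "wz": 0.0009}]'

```text
t: 12.67
eef_pos: [0.4993, -0.1384, 0.0619]
tool_rot: [-0.002, 0.424, 0.906, 0.002]
contact_force: [-2.2, 8.3, 14.8]
gripper_width: 0.002
```

```bash
python3 nx.py
```

```text
ang 212.04303488547154 r 0.10646593089852636
t 12.6667 pos [ 0.4993 -0.1384  0.0619] F [-2.17  8.28 14.83] w 0.002
turn [ 0.0004 -0.0018  0.0006]
[-0.0181, -0.0048, 0.0022]
[-0.0354, -0.0112, 0.0021]
[-0.053, -0.0169, 0.002]
[-0.0708, -0.022, 0.0019]
[-0.0888, -0.0265, 0.0018]
[-0.1069, -0.0304, 0.0017]
[-0.1251, -0.0336, 0.0016]
[-0.1434, -0.0362, 0.0015]
[-0.1618, -0.0381, 0.0014]
[-0.1802, -0.0394, 0.0013]
[-0.1987, -0.0401, 0.0012]
```

Request:
jog_arm --plan '[{"x": -0.009, "y": -0.0025, "z": -0.001, "wx": 0, "wy": 0, "wz": 0.0005}, {"x": -0.018, "y": -0.005, "z": -0.001, "wx": 0, "wy": 0, "wz": 0.0005}, {"x": -0.018, "y": -0.005, "z": -0.001, "wx": 0, "wy": 0, "wz": 0.0005}]'

```text
t: 12.92
eef_pos: [0.4996, -0.1398, 0.0619]
tool_rot: [-0.004, 0.424, 0.906, 0.003]
contact_force: [-1.1, 4.4, 9.6]
gripper_width: -0.0
```

```bash
python3 nx.py
```

```text
ang 212.82146104729065 r 0.10662507788704609
t 12.9167 pos [ 0.4996 -0.1398  0.0619] F [-1.07  4.36  9.59] w -0.0
turn [ 0.0003 -0.003   0.0005]
[-0.0184, -0.0038, 0.0025]
[-0.0359, -0.0099, 0.0023]
[-0.0536, -0.0154, 0.0022]
[-0.0714, -0.0203, 0.002]
[-0.0894, -0.0245, 0.0018]
[-0.1076, -0.0281, 0.0016]
[-0.1258, -0.0311, 0.0015]
[-0.1442, -0.0334, 0.0013]
[-0.1626, -0.0351, 0.0011]
[-0.1811, -0.0362, 0.0009]
[-0.1996, -0.0366, 0.0007]
```

Request:
jog_arm --plan '[{"x": -0.018, "y": -0.004, "z": 0, "wx": 0, "wy": -0.002, "wz": 0.0005}, {"x": -0.036, "y": -0.01, "z": 0, "wx": 0, "wy": -0.002, "wz": 0.0005}, {"x": -0.0535, "y": -0.0155, "z": 0, "wx": 0, "wy": -0.002, "wz": 0.0005}, {"x": -0.0535, "y": -0.0155, "z": 0, "wx": 0, "wy": -0.002, "wz": 0.0005}]'

```text
t: 13.25
eef_pos: [0.5026, -0.1478, 0.0618]
tool_rot: [-0.003, 0.424, 0.905, 0.002]
contact_force: [-2.2, 6.0, 13.2]
gripper_width: 0.0
```

```bash
python3 nx.py
```

```text
ang 217.41226912378085 r 0.10649129940230116
t 13.25 pos [ 0.5026 -0.1478  0.0618] F [-2.17  5.98 13.17] w 0.0
turn [ 0.0003 -0.0026  0.0004]
[-0.0185, -0.003, 0.0021]
[-0.0364, -0.0076, 0.0019]
[-0.0544, -0.0117, 0.0018]
[-0.0726, -0.0151, 0.0016]
[-0.0909, -0.0179, 0.0015]
[-0.1093, -0.02, 0.0013]
[-0.1277, -0.0215, 0.0012]
[-0.1462, -0.0224, 0.001]
[-0.1609, -0.0226, 0.0009]
[-0.1609, -0.0226, 0.0009]
[-0.1609, -0.0226, 0.0009]
```

Request:
jog_arm --plan '[{"x": -0.0185, "y": -0.003, "z": -0.002, "wx": 0, "wy": -0.002, "wz": 0.0004}, {"x": -0.0365, "y": -0.0075, "z": -0.002, "wx": 0, "wy": -0.002, "wz": 0.0004}, {"x": -0.0545, "y": -0.0115, "z": -0.002, "wx": 0, "wy": -0.002, "wz": 0.0004}, {"x": -0.0725, "y": -0.015, "z": -0.002, "wx": 0, "wy": -0.002, "wz": 0.0004}, {"x": -0.0725, "y": -0.015, "z": -0.002, "wx": 0, "wy": -0.002, "wz": 0.0004}]'

```text
t: 13.67
eef_pos: [0.5083, -0.1594, 0.062]
tool_rot: [-0.002, 0.425, 0.905, 0.001]
contact_force: [-1.4, 4.0, 9.4]
gripper_width: 0.001
```

```bash
python3 nx.py
```

```text
ang 224.3592463340972 r 0.10639538429917031
t 13.6667 pos [ 0.5083 -0.1594  0.062 ] F [-1.41  4.    9.41] w 0.001
turn [ 0.0001 -0.0018  0.0002]
[-0.0186, -0.0012, 0.0027]
[-0.037, -0.0036, 0.0026]
[-0.0554, -0.0054, 0.0025]
[-0.0738, -0.0066, 0.0024]
[-0.0923, -0.0072, 0.0023]
[-0.0982, -0.0072, 0.0023]
[-0.0982, -0.0072, 0.0023]
[-0.0982, -0.0072, 0.0023]
[-0.0982, -0.0072, 0.0023]
[-0.0982, -0.0072, 0.0023]
[-0.0982, -0.0072, 0.0023]
```

Request:
jog_arm --plan '[{"x": -0.0185, "y": -0.001, "z": -0.001, "wx": 0, "wy": -0.0018, "wz": 0}, {"x": -0.037, "y": -0.0035, "z": -0.001, "wx": 0, "wy": -0.0018, "wz": 0}, {"x": -0.052, "y": -0.005, "z": -0.001, "wx": 0, "wy": -0.0018, "wz": 0}, {"x": -0.052, "y": -0.005, "z": -0.001, "wx": 0, "wy": -0.0018, "wz": 0}]'

```text
t: 14.0
eef_pos: [0.5124, -0.1663, 0.0619]
tool_rot: [-0.002, 0.424, 0.905, 0.001]
contact_force: [-2.0, 4.5, 10.5]
gripper_width: 0.003
```

```bash
python3 nx.py
```

```text
ang 228.66617771209468 r 0.10641829292092121
t 14.0 pos [ 0.5124 -0.1663  0.0619] F [-2.    4.5  10.51] w 0.003
turn [-0.0002 -0.0015  0.0004]
[-0.0187, 0.0003, 0.0024]
[-0.0371, -0.0008, 0.0023]
[-0.0556, -0.0012, 0.0022]
[-0.0587, -0.0012, 0.0022]
[-0.0587, -0.0012, 0.0022]
[-0.0587, -0.0012, 0.0022]
[-0.0587, -0.0012, 0.0022]
[-0.0587, -0.0012, 0.0022]
[-0.0587, -0.0012, 0.0022]
[-0.0587, -0.0012, 0.0022]
[-0.0587, -0.0012, 0.0022]
```

Request:
jog_arm --plan '[{"x": -0.015, "y": 0, "z": -0.0005, "wx": 0, "wy": -0.0015, "wz": 0}, {"x": -0.025, "y": -0.0005, "z": 0.001, "wx": 0, "wy": -0.0015, "wz": 0}, {"x": -0.03, "y": -0.0005, "z": 0.001, "wx": 0, "wy": -0.0015, "wz": 0}, {"x": -0.03, "y": -0.0005, "z": 0.001, "wx": 0, "wy": -0.0015, "wz": 0}]'

```text
t: 14.33
eef_pos: [0.5133, -0.1679, 0.0618]
tool_rot: [-0.004, 0.424, 0.906, 0.001]
contact_force: [-6.4, 8.1, 19.4]
gripper_width: 0.002
```

```bash
python3 nx.py|head -6
```

```text
ang 229.6579073761408 r 0.106578435654488
t 14.3333 pos [ 0.5133 -0.1679  0.0618] F [-6.44  8.07 19.4 ] w 0.002
turn [-0.0006 -0.0025  0.0008]
[-0.0187, 0.0014, 0.0016]
[-0.0372, 0.0006, 0.0015]
[-0.0496, 0.0005, 0.0014]
```

Request:
jog_arm --plan '[{"x": -0.005, "y": 0.0005, "z": -0.003, "wx": 0, "wy": -0.001, "wz": 0}, {"x": -0.018, "y": 0.001, "z": -0.002, "wx": 0, "wy": -0.001, "wz": 0}, {"x": -0.024, "y": 0.001, "z": -0.002, "wx": 0, "wy": -0.001, "wz": 0}, {"x": -0.024, "y": 0.001, "z": -0.002, "wx": 0, "wy": -0.001, "wz": 0}]'

```text
t: 14.67
eef_pos: [0.5137, -0.1693, 0.0618]
tool_rot: [-0.006, 0.423, 0.906, 0.001]
contact_force: [-6.6, 6.5, 14.7]
gripper_width: -0.001
```

```bash
python3 nx.py|head -6
```

```text
ang 230.41988294986322 r 0.10703473368748873
t 14.6667 pos [ 0.5137 -0.1693  0.0618] F [-6.6   6.52 14.7 ] w -0.001
turn [-0.0012 -0.0037  0.001 ]
[-0.0189, 0.004, 0.002]
[-0.0374, 0.0034, 0.0018]
[-0.0428, 0.0033, 0.0017]
```

Request:
jog_arm --plan '[{"x": -0.01, "y": 0.002, "z": -0.003, "wx": -0.001, "wy": -0.0037, "wz": 0.001}, {"x": -0.02, "y": 0.003, "z": -0.003, "wx": -0.001, "wy": -0.0037, "wz": 0.001}, {"x": -0.03, "y": 0.003, "z": -0.003, "wx": -0.001, "wy": -0.0037, "wz": 0.001}, {"x": -0.03, "y": 0.003, "z": -0.003, "wx": -0.001, "wy": -0.0037, "wz": 0.001}]'

```text
t: 15.0
eef_pos: [0.5164, -0.1726, 0.0619]
tool_rot: [-0.002, 0.425, 0.905, -0.0]
contact_force: [-3.0, 3.2, 8.2]
gripper_width: 0.002
```

```bash
python3 nx.py|head -6
python3 - <<'E'
from h import *
a=cams.read_camera("top")[140:240,320:453];b=cams.read_camera("side")[170:270,300:433]
cv2.imwrite("pics/chip1.png",cv2.resize(np.hstack([a,b])[:,:,::-1],None,fx=3,fy=3,interpolation=cv2.INTER_CUBIC))
E
```

```text
ang 232.6716113102243 r 0.10678077491044352
t 15.0 pos [ 0.5164 -0.1726  0.0619] F [-3.05  3.19  8.17] w 0.002
turn [-0.0006 -0.0012  0.0001]
[-0.0187, 0.0035, 0.0026]
[-0.0217, 0.0035, 0.0026]
[-0.0217, 0.0035, 0.0026]
```

View pics/chip1.png

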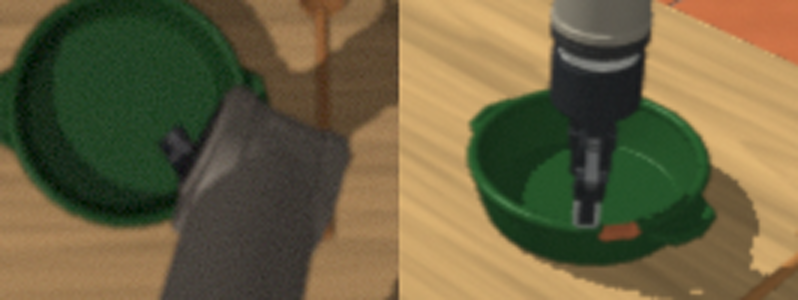

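The picture shows the fingertip at side pixel (363,245), but the chip is now further right, at about 367–380. The right lug has also moved from (404,186) to (404,168) in the top view. The dish seems to have turned under friction, so I'll measure it.

```bash
cat > fit.py <<'E'
from h import *
p0=np.load("p.npy")
obs={"top":[],"side":[]};ch={"top":[],"side":[]}
for c in obs:
    for i in range(3):
        cams.read_camera(c)
        obs[c]+=[np.array(d["location"]) for d in finder.place_of(c,"rim_0") if d["confidence"]>.5]
        ch[c]+=[np.array(d["location"]) for d in finder.place_of(c,"chip") if d["confidence"]>.4][:1]
    print(c,len(obs[c]),np.round(ch[c],1).tolist())
def f(p):
    r=[]
    for c in obs:
        Q=proj(c,rim(p,A))
        for o in obs[c]:
            D=Q-o; r+=list(D[np.argmin((D**2).sum(1))])
        q=proj(c,rim(p,[235],z=.057))[0]
        for o in ch[c]: r+=list(q-o)
    return np.array(r)
S=sorted((least_squares(f,[p0[0],p0[1],w],loss="soft_l1",diff_step=1e-4) for w in np.arange(-.4,.21,.1)),key=lambda s:s.cost)
for b in S[:3]:print(np.round(b.x,4),b.cost)
np.save("p1.npy",S[0].x)
c="top";im=cams.read_camera("top");im2=cams.read_camera("side");out=[]
for m,c,(u,v) in ((im,"top",(360,180)),(im2,"side",(362,228))):
    m=cv2.convertScaleAbs(cv2.resize(m[v-50:v+50,u-65:u+65,::-1],None,fx=6,fy=6,interpolation=cv2.INTER_CUBIC),alpha=1.8)
    D=lambda P,col,r:[cv2.circle(m,tuple(int(t) for t in ((q-[u-65,v-50])*6+3)),r,col,-1) for q in proj(c,P)]
    p=S[0].x
    D(rim(p,np.arange(0,360,5),.112,.056),(0,255,255),2); D(rim(p,[225.3,235,244.7],z=.062),(255,0,255),4); D(rim(p,[90,270],.134,.049),(255,255,0),4); D(rim(p0,[90,270],.134,.049),(0,0,255),4)
    out.append(m)
cv2.imwrite("pics/"+__import__("sys").argv[1],cv2.resize(np.vstack(out),None,fx=.5,fy=.5,interpolation=cv2.INTER_AREA))
print(monitor.get_obs()["t"],monitor.get_obs()["contact_force"])
E
python3 fit.py fit2.png
```

```text
top 17 [[394.4, 198.5], [390.9, 196.5]]
side 18 [[378.2, 244.1], [375.9, 242.4], [375.1, 242.5]]
[ 0.5984 -0.1102 -0.02  ] 249.75567467412225
[ 0.5984 -0.1102 -0.02  ] 249.75618680393575
[ 0.5984 -0.1102 -0.02  ] 249.75625767583864
16.1 [-2.97242596  3.7271412   7.73158433]
```

View pics/fit2.png

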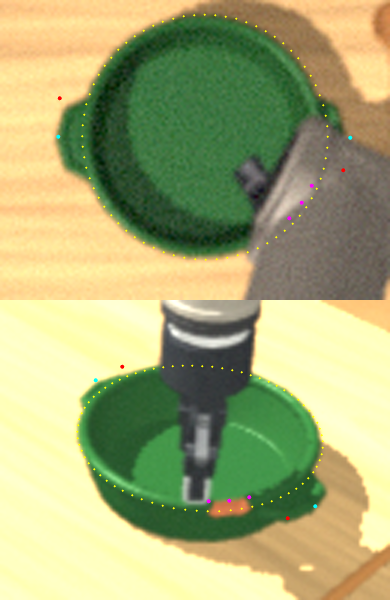

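The dish has been dragged about 14° counterclockwise and 2–3 mm off: forces of 15–19 N were too much. Without lifting, I'll use the same contact to drag it back to where it stood, then continue with a lighter press.

```bash
cat > back.py <<'E'
from h import *
p0=np.load("p.npy");p1=np.load("p1.npy")
o=monitor.get_obs()["eef_pos"]
d=o[:2]-p1[:2];a=np.degrees(np.arctan2(d[1],d[0])-p1[2])%360;print("dish ang",a,"r",np.hypot(*d))
rows([rim(p1+(p0-p1)*s,[a],np.hypot(*d),.0614)[0] for s in np.arange(.1,1.31,.1)],129.7)
E
python3 back.py
```

```text
dish ang 218.38190904229373 r 0.10299901464583472
t 16.1 pos [ 0.5164 -0.1725  0.0619] F [-2.97  3.73  7.73] w 0.001
turn [-0.0006 -0.0011  0.0002]
[0.0127, 0.0026, 0.0028]
[0.0255, 0.0055, 0.0028]
[0.0382, 0.0087, 0.0028]
[0.0508, 0.0123, 0.0029]
[0.0634, 0.0161, 0.0029]
[0.076, 0.0203, 0.0029]
[0.0885, 0.0247, 0.003]
[0.101, 0.0295, 0.003]
[0.1133, 0.0346, 0.003]
[0.1256, 0.0399, 0.0031]
[0.1378, 0.0456, 0.0031]
[0.1499, 0.0516, 0.0031]
[0.1619, 0.0579, 0.0032]
```

Request:
jog_arm --plan '[{"x": 0, "y": 0, "z": 0.004, "wx": 0, "wy": 0, "wz": 0}, {"x": 0.013, "y": 0.0025, "z": 0.004, "wx": 0, "wy": 0, "wz": 0}, {"x": 0.0255, "y": 0.0055, "z": 0.004, "wx": 0, "wy": 0, "wz": 0}, {"x": 0.038, "y": 0.0085, "z": 0.004, "wx": 0, "wy": 0, "wz": 0}, {"x": 0.051, "y": 0.0125, "z": 0.004, "wx": 0, "wy": 0, "wz": 0}, {"x": 0.0635, "y": 0.016, "z": 0.004, "wx": 0, "wy": 0, "wz": 0}, {"x": 0.0635, "y": 0.016, "z": 0.004, "wx": 0, "wy": 0, "wz": 0}]'

```text
t: 16.68
eef_pos: [0.5117, -0.1626, 0.062]
tool_rot: [-0.0, 0.425, 0.905, -0.001]
contact_force: [1.2, -3.7, 9.0]
gripper_width: 0.002
```

```bash
cp p1.npy p1a.npy; python3 fit.py fit3.png; python3 back.py
```

```text
top 18 []
side 19 [[377.7, 245.0], [375.2, 241.4]]
[ 0.5997 -0.1072  0.0099] 211.55220657206038
[ 0.5997 -0.1072  0.0099] 211.5522065720607
[ 0.5997 -0.1072  0.0099] 211.5522065720607
17.6833 [ 1.09489041 -3.21917339  8.04797047]
dish ang 211.65266955314533 r 0.10408863354009226
t 17.6833 pos [ 0.5117 -0.1626  0.062 ] F [ 1.09 -3.22  8.05] w 0.001
turn [-0.0004 -0.0001 -0.0003]
[0.0135, 0.0025, 0.0028]
[0.027, 0.0053, 0.0028]
[0.0405, 0.0086, 0.0028]
[0.0538, 0.0122, 0.0028]
[0.067, 0.0162, 0.0028]
[0.0801, 0.0206, 0.0028]
[0.0932, 0.0254, 0.0027]
[0.106, 0.0306, 0.0027]
[0.1188, 0.0361, 0.0027]
[0.1314, 0.042, 0.0027]
[0.1438, 0.0483, 0.0027]
[0.1561, 0.055, 0.0027]
[0.1682, 0.0619, 0.0027]
```

Request:
jog_arm --plan '[{"x": 0, "y": 0, "z": 0.006, "wx": 0, "wy": 0, "wz": 0}, {"x": 0, "y": 0, "z": 0.007, "wx": 0, "wy": 0, "wz": 0}, {"x": 0, "y": 0, "z": 0.007, "wx": 0, "wy": 0, "wz": 0}]'

```text
t: 17.93
eef_pos: [0.5118, -0.1628, 0.0618]
tool_rot: [-0.0, 0.426, 0.905, -0.0]
contact_force: [-3.2, 2.7, 21.1]
gripper_width: -0.003
```

Request:
jog_arm --plan '[{"x": 0.0135, "y": 0.0025, "z": 0.005, "wx": 0, "wy": 0, "wz": 0}, {"x": 0.027, "y": 0.0055, "z": 0.005, "wx": 0, "wy": 0, "wz": 0}, {"x": 0.0405, "y": 0.0085, "z": 0.005, "wx": 0, "wy": 0, "wz": 0}, {"x": 0.054, "y": 0.012, "z": 0.005, "wx": 0, "wy": 0, "wz": 0}, {"x": 0.067, "y": 0.016, "z": 0.005, "wx": 0, "wy": 0, "wz": 0}]'

```text
t: 18.35
eef_pos: [0.5072, -0.1532, 0.0619]
tool_rot: [0.002, 0.426, 0.905, -0.001]
contact_force: [1.2, -5.8, 10.2]
gripper_width: -0.001
```

```bash
python3 fit.py fit4.png; python3 back.py|head -4
```

```text
top 18 []
side 18 [[375.4, 244.1], [376.3, 246.1]]
[ 0.5985 -0.1103 -0.0183] 98.0233076522457
[ 0.5985 -0.1103 -0.0183] 98.02330765225051
[ 0.5985 -0.1103 -0.0183] 98.02330765225334
19.35 [ 1.44039192 -3.75536771 11.21056539]
dish ang 205.8654974426371 r 0.10073703221068256
t 19.35 pos [ 0.507  -0.1526  0.0619] F [ 1.44 -3.76 11.21] w -0.002
turn [ 0.0002  0.0011 -0.0008]
[0.0122, 0.0052, 0.0025]
```

Request:
jog_arm --plan '[{"x": 0, "y": 0, "z": 0.005, "wx": 0, "wy": 0, "wz": 0}, {"x": 0.012, "y": 0.004, "z": 0.007, "wx": 0, "wy": 0, "wz": 0}, {"x": 0.024, "y": 0.008, "z": 0.009, "wx": 0, "wy": 0, "wz": 0}, {"x": 0.036, "y": 0.012, "z": 0.01, "wx": 0, "wy": 0, "wz": 0}]'

```text
t: 19.68
eef_pos: [0.5064, -0.1494, 0.0618]
tool_rot: [0.005, 0.427, 0.904, -0.001]
contact_force: [2.3, -8.0, 16.6]
gripper_width: 0.001
```

```bash
python3 back.py|head -4
```

```text
dish ang 204.07210649854042 r 0.0999863716563694
t 19.6833 pos [ 0.5064 -0.1494  0.0618] F [ 2.26 -8.01 16.62] w 0.001
turn [ 0.0007  0.0033 -0.0017]
[0.012, 0.0056, 0.0018]
```

Request:
jog_arm --plan '[{"x": 0.014, "y": 0.004, "z": 0.004, "wx": 0, "wy": 0, "wz": 0}, {"x": 0.03, "y": 0.009, "z": 0.006, "wx": 0, "wy": 0, "wz": 0}, {"x": 0.045, "y": 0.015, "z": 0.008, "wx": 0, "wy": 0, "wz": 0}, {"x": 0.06, "y": 0.021, "z": 0.009, "wx": 0, "wy": 0, "wz": 0}, {"x": 0.075, "y": 0.028, "z": 0.01, "wx": 0, "wy": 0, "wz": 0}]'

```text
t: 20.1
eef_pos: [0.5039, -0.1376, 0.0616]
tool_rot: [0.009, 0.428, 0.904, -0.002]
contact_force: [4.0, -7.0, 16.5]
gripper_width: -0.002
```

```bash
python3 fit.py fit5.png; python3 back.py|head -4
```

```text
top 15 [[392.3, 198.3], [395.7, 197.9], [392.2, 197.4]]
side 17 [[374.9, 243.8], [374.5, 242.2], [377.3, 241.3]]
[ 0.5991 -0.1095 -0.0133] 70.4138013303737
[ 0.5991 -0.1095 -0.0133] 70.41380133037423
[ 0.5991 -0.1095 -0.0133] 70.41380133037714
21.1 [ 1.24216101 -3.88602792 17.17047905]
dish ang 196.73958985382782 r 0.09918011483894473
t 21.1 pos [ 0.5038 -0.1368  0.0615] F [ 1.24 -3.89 17.17] w -0.001
turn [ 0.0015  0.0051 -0.0022]
[0.0115, 0.0065, 0.0004]
```

Pressing at 17 N with a backward drag slips without turning the dish, and I won't press harder. Better plan: trace lightly on to the chip, then, with the tip seated in the recess, use its sloped end to ease the dish back. That keeps the press low and the tip in contact.

```bash
cat > nx.py <<'E'
from h import *
import sys
p=np.load("pc.npy")
d=monitor.get_obs()["eef_pos"][:2]-p[:2];a=np.degrees(np.arctan2(d[1],d[0])-p[2])%360;r=np.hypot(*d);print("ang",a,"r",r)
st=float(sys.argv[1]) if len(sys.argv)>1 else 2
n=np.arange(1,7)
rows(rim(p,np.minimum(a+st*n,235),r+(.1055-r)*np.minimum(n/4,1)),129.7)
E
python3 -c "
import numpy as np;np.save('pc.npy',[.5988,-.1099,-.017])"
python3 nx.py
```

```text
ang 196.774395519249 r 0.09877812409870401
t 21.1 pos [ 0.5038 -0.1368  0.0615] F [ 1.24 -3.89 17.17] w -0.001
turn [ 0.0015  0.0051 -0.0022]
[-0.0129, -0.0144, -0.0023]
[-0.0265, -0.0285, -0.0021]
[-0.0409, -0.0421, -0.002]
[-0.056, -0.0554, -0.0018]
[-0.0738, -0.06, -0.0015]
[-0.0918, -0.064, -0.0013]
```

Request:
jog_arm --plan '[{"x": 0, "y": 0, "z": -0.001, "wx": 0.001, "wy": 0.0025, "wz": -0.001}, {"x": 0, "y": 0, "z": -0.002, "wx": 0.0015, "wy": 0.005, "wz": -0.002}, {"x": 0, "y": 0, "z": -0.002, "wx": 0.0015, "wy": 0.005, "wz": -0.002}]'

```text
t: 21.35
eef_pos: [0.5036, -0.1372, 0.0618]
tool_rot: [-0.0, 0.425, 0.905, -0.0]
contact_force: [0.6, -1.5, 5.4]
gripper_width: -0.001
```

```bash
python3 nx.py
```

```text
ang 196.99361508286756 r 0.0990660699169978
t 21.35 pos [ 0.5036 -0.1372  0.0618] F [ 0.57 -1.52  5.42] w -0.001
turn [-0.0001  0.     -0.0003]
[-0.013, -0.0141, -0.001]
[-0.0267, -0.0279, -0.001]
[-0.0412, -0.0413, -0.001]
[-0.0564, -0.0542, -0.001]
[-0.0742, -0.0589, -0.001]
[-0.0922, -0.0629, -0.001]
```

Request:
jog_arm --plan '[{"x": -0.0065, "y": -0.007, "z": 0.0005, "wx": 0, "wy": 0, "wz": 0}, {"x": -0.013, "y": -0.014, "z": 0.0005, "wx": 0, "wy": 0, "wz": 0}, {"x": -0.0195, "y": -0.021, "z": 0.0005, "wx": 0, "wy": 0, "wz": 0}, {"x": -0.0265, "y": -0.028, "z": 0.0005, "wx": 0, "wy": 0, "wz": 0}, {"x": -0.034, "y": -0.0345, "z": 0.0005, "wx": 0, "wy": 0, "wz": 0}, {"x": -0.041, "y": -0.041, "z": 0.0005, "wx": 0, "wy": 0, "wz": 0}]'

```text
t: 21.85
eef_pos: [0.5032, -0.1466, 0.0619]
tool_rot: [-0.0, 0.425, 0.905, 0.001]
contact_force: [1.1, 5.3, 10.3]
gripper_width: -0.001
```

```bash
python3 nx.py
```

```text
ang 201.98565666697093 r 0.1023766320274866
t 21.85 pos [ 0.5032 -0.1466  0.0619] F [ 1.11  5.32 10.31] w -0.001
turn [ 0.0005 -0.0005  0.0003]
[-0.0159, -0.0092, -0.0005]
[-0.0322, -0.0178, -0.0005]
[-0.049, -0.026, -0.0006]
[-0.0662, -0.0335, -0.0006]
[-0.0843, -0.0366, -0.0006]
[-0.1025, -0.0391, -0.0007]
```

Request:
jog_arm --plan '[{"x": -0.004, "y": -0.0025, "z": -0.002, "wx": 0, "wy": 0, "wz": 0}, {"x": -0.012, "y": -0.0065, "z": -0.002, "wx": 0, "wy": 0, "wz": 0}, {"x": -0.02, "y": -0.0115, "z": -0.002, "wx": 0, "wy": 0, "wz": 0}, {"x": -0.028, "y": -0.0155, "z": -0.002, "wx": 0, "wy": 0, "wz": 0}]'

```text
t: 22.18
eef_pos: [0.5039, -0.1515, 0.062]
tool_rot: [-0.002, 0.424, 0.906, 0.002]
contact_force: [-0.4, 3.8, 7.3]
gripper_width: 0.0
```

```bash
python3 nx.py
```

```text
ang 204.62519981341813 r 0.10357899929014316
t 22.1833 pos [ 0.5039 -0.1515  0.062 ] F [-0.39  3.8   7.29] w 0.0
turn [ 0.0005 -0.0013  0.0006]
[-0.0169, -0.0071, -0.0002]
[-0.034, -0.0135, -0.0003]
[-0.0515, -0.0194, -0.0004]
[-0.0693, -0.0247, -0.0005]
[-0.0875, -0.027, -0.0005]
[-0.1059, -0.0287, -0.0006]
```

Request:
jog_arm --plan '[{"x": -0.01, "y": -0.004, "z": -0.0015, "wx": 0, "wy": -0.0005, "wz": 0}, {"x": -0.02, "y": -0.008, "z": -0.0015, "wx": 0, "wy": -0.0005, "wz": 0}, {"x": -0.03, "y": -0.012, "z": -0.002, "wx": 0, "wy": -0.0005, "wz": 0}, {"x": -0.04, "y": -0.0155, "z": -0.002, "wx": 0, "wy": -0.0005, "wz": 0}, {"x": -0.0515, "y": -0.0195, "z": -0.002, "wx": 0, "wy": -0.0005, "wz": 0}]'

```text
t: 22.6
eef_pos: [0.5067, -0.1604, 0.062]
tool_rot: [-0.002, 0.424, 0.906, 0.002]
contact_force: [-1.7, 4.7, 8.5]
gripper_width: 0.001
```

```bash
python3 nx.py
```

```text
ang 209.68759385204902 r 0.10501662497324833
t 22.6 pos [ 0.5067 -0.1604  0.062 ] F [-1.68  4.71  8.55] w 0.001
turn [ 0.0004 -0.0018  0.0009]
[-0.0179, -0.0038, -0.0003]
[-0.036, -0.007, -0.0004]
[-0.0542, -0.0096, -0.0005]
[-0.0726, -0.0115, -0.0006]
[-0.0909, -0.0122, -0.0007]
[-0.1094, -0.0123, -0.0009]
```

Request:
jog_arm --plan '[{"x": -0.01, "y": -0.002, "z": -0.0025, "wx": 0, "wy": -0.0008, "wz": 0.0005}, {"x": -0.02, "y": -0.004, "z": -0.003, "wx": 0, "wy": -0.0008, "wz": 0.0005}, {"x": -0.03, "y": -0.006, "z": -0.003, "wx": 0, "wy": -0.0008, "wz": 0.0005}, {"x": -0.042, "y": -0.008, "z": -0.003, "wx": 0, "wy": -0.0008, "wz": 0.0005}, {"x": -0.054, "y": -0.0095, "z": -0.003, "wx": 0, "wy": -0.0008, "wz": 0.0005}]'

```text
t: 23.02
eef_pos: [0.5107, -0.1682, 0.062]
tool_rot: [-0.003, 0.424, 0.906, 0.002]
contact_force: [-3.3, 6.2, 8.9]
gripper_width: 0.003
```

```bash
python3 nx.py; python3 fit.py fit6.png
```

```text
ang 214.46434976925002 r 0.10569224230414405
t 23.0167 pos [ 0.5107 -0.1682  0.062 ] F [-3.34  6.16  8.91] w 0.003
turn [ 0.0001 -0.0025  0.0007]
[-0.0184, -0.0015, -0.0003]
[-0.0368, -0.0023, -0.0004]
[-0.0552, -0.0025, -0.0006]
[-0.0736, -0.002, -0.0007]
[-0.092, -0.0012, -0.0008]
[-0.1104, 0.0003, -0.001]
top 17 [[393.9, 197.5], [394.2, 199.7]]
side 17 [[374.9, 244.5], [377.9, 247.1], [375.2, 246.6]]
[ 0.5971 -0.1078 -0.0057] 59.83005364591182
[ 0.5971 -0.1078 -0.0057] 59.83005364591805
[ 0.5971 -0.1078 -0.0057] 59.830053645924195
24.0167 [-1.2580624   2.92372044  7.3864542 ]
```

View pics/fit6.png

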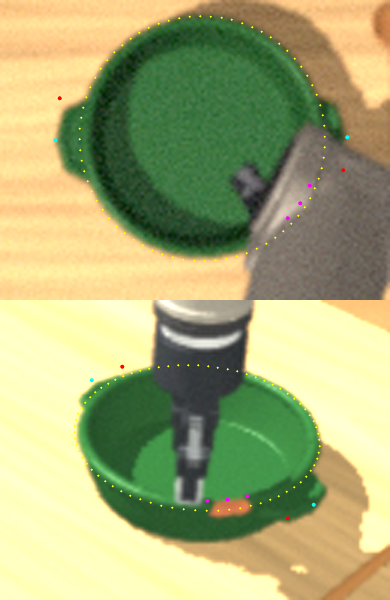

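The dish has held still since. The finger is sliding forward at 7–9 N, with the chip centred near (230,508) in the crop. The outline shows the centre essentially unmoved, so I'll refine the yaw from the chip and lug pixels.

```bash
python3 - <<'E'
from h import *
c=np.array([.6008,-.1085])
tgt=np.array([297+230/3,178+208/3])  # chip side px
for y in np.arange(-.12,.03,.02):
    q=proj("side",rim([*c,y],[235],.109,.0575))[0]; l=proj("top",rim([*c,y],[90],.134,.049))[0]
    print(round(y,2),(q-tgt).round(1),"lug plot",((l-[295,130])*3).round(0))
np.save("pc.npy",[*c,-.03])
E
python3 nx.py
```

```text
-0.12 [-4.6 -1.3] lug plot [ 55. 118.]
-0.1 [-3.8 -1.4] lug plot [ 55. 121.]
-0.08 [-3.  -1.4] lug plot [ 55. 124.]
-0.06 [-2.1 -1.5] lug plot [ 55. 127.]
-0.04 [-1.3 -1.5] lug plot [ 55. 130.]
-0.02 [-0.5 -1.6] lug plot [ 55. 133.]
0.0 [ 0.3 -1.7] lug plot [ 55. 136.]
0.02 [ 1.2 -1.8] lug plot [ 55. 139.]
ang 215.60614472287403 r 0.10815362573546503
t 24.0167 pos [ 0.511  -0.1688  0.062 ] F [-1.26  2.92  7.39] w 0.002
turn [ 0.0001 -0.002   0.0006]
[-0.019, 0.0017, -0.0001]
[-0.0379, 0.004, -0.0002]
[-0.0565, 0.0071, -0.0003]
[-0.0749, 0.0107, -0.0004]
[-0.0933, 0.0117, -0.0005]
[-0.1116, 0.0134, -0.0006]
```

```bash
python3 -c "
import numpy as np;np.save('pc.npy',[.5998,-.1088,-.012])"
python3 nx.py
```

```text
ang 214.73978392260764 r 0.10715666549120338
t 24.0167 pos [ 0.511  -0.1688  0.062 ] F [-1.26  2.92  7.39] w 0.002
turn [ 0.0001 -0.002   0.0006]
[-0.0188, 0.0005, -0.0001]
[-0.0374, 0.0017, -0.0002]
[-0.056, 0.0035, -0.0003]
[-0.0744, 0.006, -0.0004]
[-0.0928, 0.007, -0.0005]
[-0.1111, 0.0087, -0.0006]
```

Request:
jog_arm --plan '[{"x": -0.01, "y": 0, "z": -0.0025, "wx": 0, "wy": -0.001, "wz": 0.0005}, {"x": -0.02, "y": 0.0005, "z": -0.003, "wx": 0, "wy": -0.001, "wz": 0.0005}, {"x": -0.032, "y": 0.001, "z": -0.003, "wx": 0, "wy": -0.001, "wz": 0.0005}, {"x": -0.044, "y": 0.002, "z": -0.003, "wx": 0, "wy": -0.001, "wz": 0.0005}, {"x": -0.056, "y": 0.003, "z": -0.003, "wx": 0, "wy": -0.001, "wz": 0.0005}]'

```text
t: 24.43
eef_pos: [0.5167, -0.1757, 0.0619]
tool_rot: [-0.004, 0.425, 0.905, 0.001]
contact_force: [-3.8, 3.7, 9.7]
gripper_width: -0.001
```

```bash
python3 nx.py
```

```text
ang 219.53270040352575 r 0.10665754091235775
t 24.4333 pos [ 0.5167 -0.1757  0.0619] F [-3.79  3.67  9.73] w -0.001
turn [-0.0004 -0.0025  0.0002]
[-0.0186, 0.0015, -0.0004]
[-0.0371, 0.0036, -0.0005]
[-0.0554, 0.0064, -0.0007]
[-0.0736, 0.0098, -0.0008]
[-0.0918, 0.0124, -0.001]
[-0.1099, 0.0156, -0.0011]
```

Request:
jog_arm --plan '[{"x": -0.01, "y": 0.001, "z": -0.004, "wx": 0, "wy": -0.0015, "wz": 0}, {"x": -0.02, "y": 0.0015, "z": -0.0045, "wx": 0, "wy": -0.0015, "wz": 0}, {"x": -0.032, "y": 0.003, "z": -0.0045, "wx": 0, "wy": -0.0015, "wz": 0}, {"x": -0.044, "y": 0.0045, "z": -0.0045, "wx": 0, "wy": -0.0015, "wz": 0}]'

```text
t: 24.77
eef_pos: [0.5228, -0.1823, 0.0624]
tool_rot: [-0.002, 0.425, 0.905, -0.0]
contact_force: [0.1, -0.2, 0.2]
gripper_width: -0.001
```

```bash
python3 nx.py
```

```text
ang 224.35111738394698 r 0.10643554866091015
t 24.7667 pos [ 0.5228 -0.1823  0.0624] F [ 0.13 -0.17  0.22] w -0.001
turn [-0.0006 -0.001   0.0002]
[-0.0184, 0.0028, 0.0018]
[-0.0366, 0.0062, 0.0017]
[-0.0547, 0.0102, 0.0016]
[-0.0726, 0.0148, 0.0016]
[-0.0905, 0.0189, 0.0015]
[-0.0963, 0.0204, 0.0015]
```

Request:
jog_arm --plan '[{"x": 0, "y": 0, "z": 0.004, "wx": 0, "wy": -0.001, "wz": 0}, {"x": -0.004, "y": 0.0005, "z": 0.004, "wx": 0, "wy": -0.001, "wz": 0}]'

```text
t: 24.93
eef_pos: [0.5235, -0.1831, 0.0619]
tool_rot: [-0.0, 0.425, 0.905, -0.001]
contact_force: [-2.2, 2.1, 8.6]
gripper_width: 0.001
```

```bash
python3 nx.py
```

```text
ang 224.93843275558234 r 0.1065038723247505
t 24.9333 pos [ 0.5235 -0.1831  0.0619] F [-2.16  2.06  8.65] w 0.001
turn [-0.0006  0.      0.    ]
[-0.0184, 0.003, -0.0005]
[-0.0366, 0.0067, -0.0005]
[-0.0546, 0.011, -0.0005]
[-0.0724, 0.0159, -0.0005]
[-0.0903, 0.0203, -0.0005]
[-0.0908, 0.0204, -0.0005]
```

Request:
jog_arm --plan '[{"x": -0.01, "y": 0.0015, "z": -0.001, "wx": 0, "wy": 0, "wz": 0}, {"x": -0.02, "y": 0.0035, "z": -0.001, "wx": 0, "wy": 0, "wz": 0}, {"x": -0.03, "y": 0.0055, "z": -0.0015, "wx": 0, "wy": 0, "wz": 0}]'

```text
t: 25.18
eef_pos: [0.5282, -0.1872, 0.062]
tool_rot: [-0.0, 0.425, 0.905, -0.001]
contact_force: [0.9, 0.5, 1.0]
gripper_width: -0.001
```

```bash
python3 nx.py
```

```text
ang 228.29071606903597 r 0.10619011635349299
t 25.1833 pos [ 0.5282 -0.1872  0.062 ] F [0.94 0.55 0.98] w -0.001
turn [-0.0007  0.      0.    ]
[-0.0182, 0.0037, 0.0002]
[-0.0362, 0.0081, 0.0002]
[-0.054, 0.013, 0.0002]
[-0.0601, 0.0155, 0.0002]
[-0.0601, 0.0155, 0.0002]
[-0.0601, 0.0155, 0.0002]
```

Request:
jog_arm --plan '[{"x": -0.006, "y": 0.001, "z": 0.003, "wx": 0, "wy": 0, "wz": 0}, {"x": -0.016, "y": 0.003, "z": 0.003, "wx": 0, "wy": 0, "wz": 0}, {"x": -0.024, "y": 0.005, "z": 0.003, "wx": 0, "wy": 0, "wz": 0}]'

```text
t: 25.43
eef_pos: [0.5322, -0.1905, 0.0614]
tool_rot: [-0.0, 0.425, 0.905, -0.001]
contact_force: [0.6, 0.0, -0.2]
gripper_width: 0.004
```

```bash
python3 nx.py
```

```text
ang 231.10186441050396 r 0.10606451195270153
t 25.4333 pos [ 0.5322 -0.1905  0.0614] F [ 0.6   0.04 -0.17] w 0.004
turn [-0.0007  0.0001 -0.    ]
[-0.018, 0.0044, -0.003]
[-0.0348, 0.0093, -0.003]
[-0.0347, 0.01, -0.003]
[-0.0345, 0.0106, -0.003]
[-0.0345, 0.0106, -0.003]
[-0.0345, 0.0106, -0.003]
```

Request:
jog_arm --plan '[{"x": -0.005, "y": 0.001, "z": 0.005, "wx": 0, "wy": 0, "wz": 0}, {"x": -0.012, "y": 0.003, "z": 0.009, "wx": 0, "wy": 0, "wz": 0}, {"x": -0.018, "y": 0.0045, "z": 0.012, "wx": 0, "wy": 0, "wz": 0}]'

```text
t: 25.68
eef_pos: [0.5352, -0.1929, 0.0587]
tool_rot: [-0.0, 0.425, 0.905, -0.001]
contact_force: [0.3, -0.0, -0.0]
gripper_width: -0.002
```

```bash
python3 nx.py
```

```text
ang 233.16594160957186 r 0.10600306697378994
t 25.6833 pos [ 0.5352 -0.1929  0.0587] F [ 0.35 -0.03 -0.02] w -0.002
turn [-0.0008  0.0001 -0.    ]
[-0.0163, 0.0046, -0.0167]
[-0.0162, 0.0052, -0.0167]
[-0.016, 0.0058, -0.0167]
[-0.0159, 0.0064, -0.0167]
[-0.0159, 0.0064, -0.0167]
[-0.0159, 0.0064, -0.0167]
```

Request:
jog_arm --plan '[{"x": -0.004, "y": 0.001, "z": 0.004, "wx": 0, "wy": 0, "wz": 0}, {"x": -0.006, "y": 0.002, "z": 0.008, "wx": 0, "wy": 0, "wz": 0}, {"x": -0.006, "y": 0.002, "z": 0.01, "wx": 0, "wy": 0, "wz": 0}]'

```text
t: 25.93
eef_pos: [0.5362, -0.1937, 0.0571]
tool_rot: [-0.001, 0.425, 0.905, -0.001]
contact_force: [-2.6, 1.3, 11.8]
gripper_width: -0.0
```

```bash
python3 nx.py; python3 fit.py fit7.png
```

```text
ang 233.8624551493458 r 0.10605707498743779
t 25.9333 pos [ 0.5362 -0.1937  0.0571] F [-2.64  1.31 11.76] w -0.0
turn [-0.0008 -0.     -0.0001]
[-0.01, 0.0032, -0.0246]
[-0.0099, 0.0038, -0.0246]
[-0.0097, 0.0045, -0.0246]
[-0.0095, 0.0052, -0.0246]
[-0.0095, 0.0052, -0.0246]
[-0.0095, 0.0052, -0.0246]
top 18 [[393.7, 200.0], [391.8, 197.6], [392.2, 196.8]]
side 18 [[375.0, 245.5], [374.0, 243.6], [374.8, 244.4]]
[ 0.5988 -0.1101 -0.0188] 185.85875690778636
[ 0.5988 -0.1101 -0.0188] 185.8587569077864
[ 0.5988 -0.1101 -0.0188] 185.8587569077907
26.9333 [-2.50660019  0.07946794  6.027392  ]
```

View pics/fit7.png

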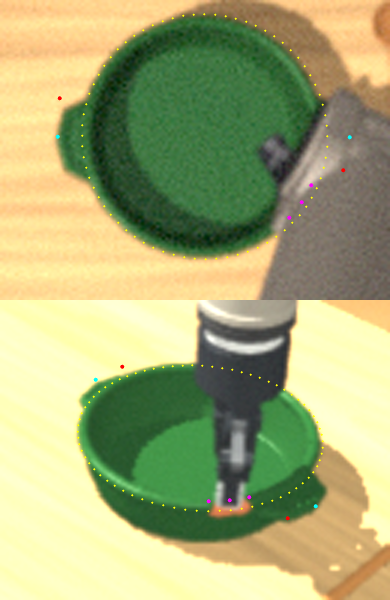

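The tip now sits in the chip at z=0.0571, matching the 57 mm floor, and the picture shows it at (230,500) right on the bare clay. With the tip seated, I'll ease the dish back along its arc in small steps and watch it.

```bash
cat > back.py <<'E'
from h import *
p0=np.load("p.npy");c=np.array([.6005,-.1083])
d=monitor.get_obs()["eef_pos"][:2]-c;a=np.degrees(np.arctan2(d[1],d[0]))%360;print("world ang",a,"r",np.hypot(*d))
r=np.hypot(*d)
rows([rim([*c,0],[a-1.5*k],r+(.106-r)*k/8,.057)[0] for k in range(1,9)],129.7)
E
python3 back.py
```

```text
world ang 233.02255831609466 r 0.10686413858356031
t 26.9333 pos [ 0.5362 -0.1937  0.0571] F [-2.51  0.08  6.03] w 0.001
turn [-0.0007  0.     -0.0001]
[0.0138, -0.0025, 0.0006]
[0.0276, -0.0047, 0.0006]
[0.0414, -0.0065, 0.0006]
[0.0553, -0.0079, 0.0006]
[0.0692, -0.009, 0.0006]
[0.0831, -0.0097, 0.0006]
[0.097, -0.01, 0.0006]
[0.1109, -0.01, 0.0006]
```

Request:
jog_arm --plan '[{"x": 0.007, "y": -0.001, "z": 0.002, "wx": 0, "wy": 0, "wz": 0}, {"x": 0.014, "y": -0.0025, "z": 0.003, "wx": 0, "wy": 0, "wz": 0}, {"x": 0.021, "y": -0.0035, "z": 0.004, "wx": 0, "wy": 0, "wz": 0}, {"x": 0.0275, "y": -0.0045, "z": 0.004, "wx": 0, "wy": 0, "wz": 0}, {"x": 0.0345, "y": -0.0055, "z": 0.004, "wx": 0, "wy": 0, "wz": 0}, {"x": 0.0415, "y": -0.0065, "z": 0.004, "wx": 0, "wy": 0, "wz": 0}]'

```text
t: 27.43
eef_pos: [0.5316, -0.1894, 0.0572]
tool_rot: [0.002, 0.425, 0.905, -0.001]
contact_force: [3.8, -3.7, 3.2]
gripper_width: 0.001
```

```bash
python3 back.py
```

```text
world ang 229.63236836664342 r 0.10638724536386325
t 27.4333 pos [ 0.5316 -0.1894  0.0572] F [ 3.75 -3.72  3.16] w 0.001
turn [-0.0002  0.0013 -0.0003]
[0.0138, -0.002, 0.0007]
[0.0276, -0.0036, 0.0007]
[0.0415, -0.0049, 0.0006]
[0.0553, -0.0058, 0.0006]
[0.0692, -0.0063, 0.0005]
[0.0831, -0.0065, 0.0005]
[0.097, -0.0063, 0.0004]
[0.1109, -0.0058, 0.0003]
```

Request:
jog_arm --plan '[{"x": 0.007, "y": -0.001, "z": 0.003, "wx": 0, "wy": 0, "wz": 0}, {"x": 0.014, "y": -0.002, "z": 0.004, "wx": 0, "wy": 0, "wz": 0}, {"x": 0.021, "y": -0.003, "z": 0.005, "wx": 0, "wy": 0, "wz": 0}, {"x": 0.0275, "y": -0.0035, "z": 0.006, "wx": 0, "wy": 0, "wz": 0}, {"x": 0.0345, "y": -0.0045, "z": 0.006, "wx": 0, "wy": 0, "wz": 0}, {"x": 0.0415, "y": -0.005, "z": 0.006, "wx": 0, "wy": 0, "wz": 0}]'

```text
t: 27.93
eef_pos: [0.5275, -0.1854, 0.0571]
tool_rot: [0.004, 0.426, 0.905, -0.001]
contact_force: [3.6, -5.3, 6.2]
gripper_width: -0.004
```

```bash
python3 back.py; python3 fit.py fit8.png
```

```text
world ang 226.55444174757167 r 0.10612983506264462
t 27.9333 pos [ 0.5275 -0.1854  0.0571] F [ 3.56 -5.28  6.2 ] w -0.004
turn [ 0.0004  0.0029 -0.0006]
[0.0138, -0.0014, 0.0005]
[0.0277, -0.0025, 0.0004]
[0.0415, -0.0032, 0.0003]
[0.0554, -0.0035, 0.0001]
[0.0693, -0.0035, 0.0]
[0.0832, -0.0031, -0.0001]
[0.097, -0.0023, -0.0002]
[0.1109, -0.0012, -0.0004]
top 16 [[390.1, 199.6], [391.0, 198.1], [391.3, 202.7]]
side 16 [[466.5, 314.4], [370.0, 246.7], [373.8, 245.6]]
[ 0.5972 -0.1075 -0.0742] 220.11586007341808
[ 0.5972 -0.1075 -0.0742] 220.11586007341833
[ 0.5972 -0.1075 -0.0742] 220.11586007341865
28.9333 [ 4.8771099  -5.11525684  7.20839334]
```

Request:
jog_arm --plan '[{"x": 0.01, "y": -0.001, "z": 0.003, "wx": 0, "wy": 0.001, "wz": 0}, {"x": 0.018, "y": -0.002, "z": 0.004, "wx": 0, "wy": 0.001, "wz": 0}, {"x": 0.026, "y": -0.0025, "z": 0.005, "wx": 0, "wy": 0.001, "wz": 0}, {"x": 0.034, "y": -0.003, "z": 0.005, "wx": 0, "wy": 0.001, "wz": 0}, {"x": 0.042, "y": -0.003, "z": 0.005, "wx": 0, "wy": 0.001, "wz": 0}, {"x": 0.05, "y": -0.0035, "z": 0.005, "wx": 0, "wy": 0.001, "wz": 0}, {"x": 0.058, "y": -0.0035, "z": 0.005, "wx": 0, "wy": 0.001, "wz": 0}]'

```text
t: 29.52
eef_pos: [0.5212, -0.1784, 0.0572]
tool_rot: [0.005, 0.426, 0.905, -0.001]
contact_force: [3.9, -5.5, 7.1]
gripper_width: -0.001
```

```bash
python3 back.py
```

```text
world ang 221.4589377732712 r 0.10584163108306703
t 29.5167 pos [ 0.5212 -0.1784  0.0572] F [ 3.92 -5.54  7.07] w -0.001
turn [ 0.0009  0.0032 -0.0008]
[0.0139, -0.0004, 0.0007]
[0.0277, -0.0004, 0.0005]
[0.0416, -0.0001, 0.0004]
[0.0554, 0.0007, 0.0002]
[0.0692, 0.0017, 0.0001]
[0.083, 0.0032, -0.0]
[0.0968, 0.005, -0.0001]
[0.1105, 0.0071, -0.0003]
```

Steady. About 6° more to go.

Request:
jog_arm --plan '[{"x": 0.01, "y": 0, "z": 0.003, "wx": 0, "wy": 0.001, "wz": 0}, {"x": 0.018, "y": 0, "z": 0.004, "wx": 0, "wy": 0.001, "wz": 0}, {"x": 0.026, "y": 0, "z": 0.005, "wx": 0, "wy": 0.001, "wz": 0}, {"x": 0.034, "y": 0, "z": 0.005, "wx": 0, "wy": 0.001, "wz": 0}, {"x": 0.042, "y": 0, "z": 0.005, "wx": 0, "wy": 0.001, "wz": 0}, {"x": 0.05, "y": 0.0005, "z": 0.005, "wx": 0, "wy": 0.001, "wz": 0}, {"x": 0.058, "y": 0.001, "z": 0.005, "wx": 0, "wy": 0.001, "wz": 0}]'

```text
t: 30.1
eef_pos: [0.5156, -0.1712, 0.0572]
tool_rot: [0.006, 0.427, 0.904, -0.0]
contact_force: [3.6, -5.9, 7.8]
gripper_width: -0.001
```

```bash
python3 back.py; python3 fit.py fit9.png
```

```text
world ang 216.556511773703 r 0.10566933643464076
t 30.1 pos [ 0.5156 -0.1712  0.0572] F [ 3.62 -5.88  7.84] w -0.001
turn [ 0.0014  0.0036 -0.0012]
[0.0138, 0.0007, 0.0008]
[0.0276, 0.0017, 0.0006]
[0.0414, 0.0031, 0.0005]
[0.0551, 0.0049, 0.0003]
[0.0688, 0.007, 0.0002]
[0.0825, 0.0095, 0.0]
[0.096, 0.0123, -0.0001]
[0.1095, 0.0155, -0.0003]
top 17 [[385.6, 206.2], [384.3, 209.3], [386.8, 204.0]]
side 18 [[363.3, 244.9], [366.1, 244.1]]
[ 0.593  -0.1039 -0.2168] 71.9396261366706
[ 0.593  -0.1039 -0.2168] 71.93962613667209
[ 0.593  -0.1039 -0.2168] 71.93962613667264
31.1 [ 1.51350094 -5.07857934  8.4832076 ]
```

View pics/fit9.png

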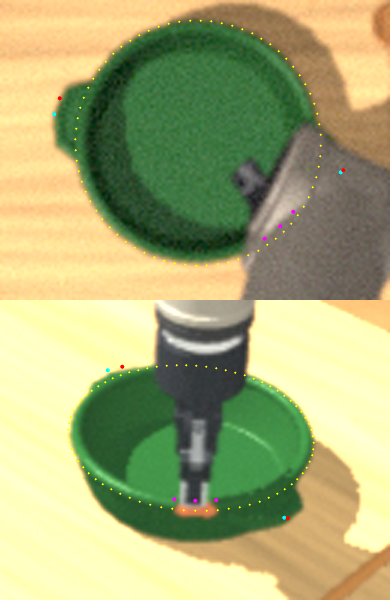

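The dish is nearly back: yaw -0.22 against -0.27 originally. It is about 8 mm nearer the robot, with the tip still on the chip at (196,505). I'll leave the dish there and straighten and centre the tip under a light press.

Request:
jog_arm --plan '[{"x": -0.002, "y": -0.004, "z": 0, "wx": 0.0005, "wy": 0.0015, "wz": -0.0005}, {"x": -0.005, "y": -0.008, "z": 0, "wx": 0.0014, "wy": 0.0036, "wz": -0.001}, {"x": -0.0085, "y": -0.0135, "z": 0, "wx": 0.0014, "wy": 0.0036, "wz": -0.001}, {"x": -0.0085, "y": -0.0135, "z": 0, "wx": 0.0014, "wy": 0.0036, "wz": -0.001}]'

```text
t: 31.43
eef_pos: [0.5145, -0.1728, 0.0571]
tool_rot: [-0.001, 0.425, 0.905, 0.001]
contact_force: [1.3, -0.2, 6.6]
gripper_width: -0.003
```

```bash
python3 fit.py fit10.png; python3 back.py|head -3; python3 - <<'E'
from h import *
p=np.load("p1.npy");print("chip",rim(p,[235],z=.057))
E
```

```text
top 18 [[386.9, 206.0], [385.5, 206.3], [388.4, 208.0]]
side 18 [[363.7, 244.2], [364.9, 245.1], [365.8, 244.6]]
[ 0.5933 -0.1027 -0.2177] 72.46653344501303
[ 0.5933 -0.1027 -0.2177] 72.46653344501316
[ 0.5933 -0.1027 -0.2177] 72.46653344502192
32.4333 [2.17538462 1.99150239 5.31862217]
world ang 216.8830390365609 r 0.10749328363350716
t 32.4333 pos [ 0.5145 -0.1728  0.0571] F [2.18 1.99 5.32] w -0.005
turn [ 0.0001 -0.0006  0.0002]
chip [[ 0.51518169 -0.17436945  0.057     ]]
```

View pics/fit10.png

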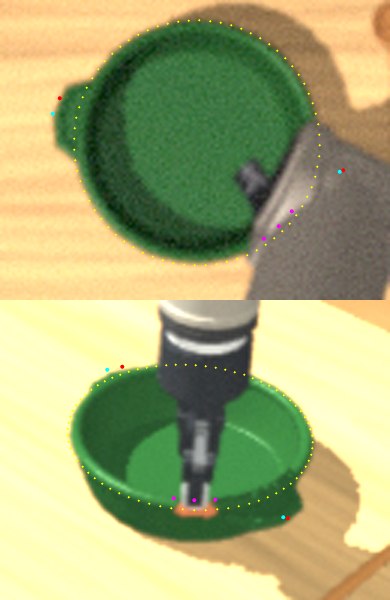

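```bash
python3 - <<'E'
from station import bot, monitor
bot.hand_in(); o=monitor.get_obs(); print(o["t"],o["eef_pos"],o["contact_force"])
E
```

```text
the job is handed in; nothing more can be done
the job is handed in; nothing more can be done
```

I traced the rim from the left lug round the near side to the chip and handed in with the closed fingertips resting on it. The run was not clean: the dish moved, and the fingertips briefly lost contact.

**Final state:** The last check before handing in, at 32.4 s of the 64 s allowed, showed:
- **Position:** the tip was at z = 57.1 mm, matching the chip floor at 57 mm. It was about 1.7 mm sideways from the estimated middle of the chip, and the side camera also showed it on the bare clay.
- **Force:** the press was about 5 N downwards, with about 3 N sideways.

**What went wrong:**
- **Press too hard:** over most of the arc the press was 6–11 N. Near the chip it rose to 15–19 N, and friction turned the dish about 14°.
- **Putting it back:** I first dragged the tip backwards along the rim, pressing up to about 21 N. That only slipped, so part of the near side was traced twice. I then eased the dish back with the tip seated in the chip.
- **Dish still displaced:** by the cameras it ended about 3° and 9 mm from where it started, mostly towards the robot.
- **Contact lost:** about 20 mm before the middle of the chip the tip came off the rim, by roughly 0.4 mm for about 0.2 s. It also lost contact for about half a second while dropping into the chip.

The cameras showed no tipping of the dish, and the arm stayed clear of the other things.

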